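Pack the weld test pieces and latch the sample case

TASK

The weld test pieces (short lengths of square tube and round pipe) lying on both sides of the open steel sample case are going to the lab: lay every one of them flat inside it, one to a bay, and then shut the lid fully. With the lever still standing, hook the draw latch's loop over the keeper on the lid, then press the lever down over centre until it lies flat and the latch is tight; leave the other tools on the bench where they are.

Things in the scene. Friction and masses are not known exactly. Their poses are not given: they have to be found in the camera images.
- case: Grey sheet-steel case, fixed on the bench, 118 (x) x 350 (y) x 58 mm high outside, walls 3 mm; its x points away from the robot, z up, origin at the centre of its underside on the bench. At the middle of the front (-x) side stands the draw latch on a 52 mm wide foot plate that reaches to x = -163 mm; the lid hinges on the far (+x) rim.
- lid (a joint): The flat lid, hinged on the case's far (+x) rim: 0 = shut, grows as it opens, starts at 1.65 to 1.82 rad (standing just past upright, leaning away). Stiff hinge: it stays wherever it is left and takes about 3 N at the free edge to move. Sheet 3 mm thick, top 61 mm above the bench when shut.
- lid_hinge (a point): Point on the lid's hinge axis, half-way along the case, 59 mm behind the case's centre and 58 mm above the bench; the axis runs along the case's y.
- lid_edge (a point): Middle of the lid's free edge, 118 mm from the hinge axis. Its z is the outward normal of the lid (up when shut, away from the robot when open), its x runs from the edge to the hinge.
- keeper_seat (a point): Where the cross-bar ends up when drawn tight, in the corner of the keeper: an 18 mm wide upturned hook on the middle of the lid's front skirt. Its flat arm reaches 30 mm forward (top 2.5 mm below this point); its front end turns up in a lip 4 mm thick, its top 9.5 mm above this point. A bar let down 0 to 16 mm behind (+x) this point drops behind the lip. Axes as the case's when the lid is shut.
- latch_lever (a joint): The forked latch lever: 0 = flat towards the robot, locked over centre; pi/2 = upright; starts at 1.45 to 1.75, stop at 1.95 rad. Light friction: it stays where left and yields freely when the loop is moved. With the loop on the keeper the pull begins at about 0.85 rad, is strongest (some 4 N at the rubber grip) near 0.5, and centre is at 0.21 rad; below that it snaps down by itself.
- lever_pivot (a point): The lever's pivot on the case, 137 mm in front of the case's centre and 30 mm above the bench; its axis runs along the case's y.
- lever_end (a point): Middle of the outer face of the lever's black rubber grip (34 mm long, 22 wide, 10 thick), 73 mm out from the pivot; when the lever is flat this face is its top, 40 mm above the bench. Its -x runs out along the lever; its z is the face's normal: up when flat, towards the lid when the lever stands.
- loop_pivot (a point): Where the loop is hinged on the lever's foot, 18 mm from the lever's pivot; it moves with the lever.
- loop_bar (a point): Middle of the loop's cross-bar, 5 mm round, along y, with 8 mm ball ends 51 mm apart overall to pinch and turn easily. Two 5 mm legs, 27 mm apart inside, run from the loop's pivot to the bar 73 mm away; the bow gives a few mm endwise on strong springs. At the start the loop stands between lever and lid; steep, it stays by friction, low, it sinks by itself. Its x runs from pivot to bar.
- tape_measure: Yellow tape measure, 63 x 97 x 37 mm, behind the case; leave it alone. Origin at the centre of its underside.
- mig_pliers: Pliers with red grips lying flat, 64 x 231 x 16 mm, behind the case on the left; leave them alone. Origin at the centre of the underside.
- soapstone_holder: Slim marking pencil holder lying flat, 14 x 155 x 11 mm, in front of the case on the left; leave it alone. Origin at the centre of the underside.
- case_floor (a point): Centre of the case's flat inner floor, 6 mm above the bench. Wooden battens 6 mm high run along x and leave five bays, each 50 wide (y) and 112 mm long (x), centred at y = -128, -64, 0, 64, 128 mm from here; a piece lies in a bay on the floor with its length along the case's x. 19 mm of batten between the outermost bays and the end walls, 14 mm between bays.
- tube_a_mid (a point): Centre (half-way up, 20 mm above what it lies on) of a dark square-tube offcut, 40 x 85 x 40 mm, its length along its y, about 0.32 kg. Present in some starts only.
- pipe_a_mid (a point): Centre (half-way up, 17 mm above what it lies on) of a light round pipe stub lying on its side, 34 mm diameter, 80 mm long along its y, about 0.2 kg; it can roll. Present in some starts only.
- tube_b_mid (a point): Centre (half-way up, 20 mm above what it lies on) of a dark square-tube offcut, 40 x 85 x 40 mm, its length along its y, about 0.32 kg. Present in some starts only.
- pipe_b_mid (a point): Centre (half-way up, 17 mm above what it lies on) of a light round pipe stub lying on its side, 34 mm diameter, 80 mm long along its y, about 0.2 kg; it can roll. Present in some starts only.
- tube_c_mid (a point): Centre (half-way up, 20 mm above what it lies on) of a dark square-tube offcut, 40 x 85 x 40 mm, its length along its y, about 0.32 kg. Present in some starts only.
- pipe_c_mid (a point): Centre (half-way up, 17 mm above what it lies on) of a light round pipe stub lying on its side, 34 mm diameter, 80 mm long along its y, about 0.2 kg; it can roll. Present in some starts only.

How it is judged:
By the outcome, as a careful person would: the job done as asked, in the order asked, and still so for the second after the job is handed in, with the robot touching nothing.
Of tube_a, pipe_a, tube_b, pipe_b, tube_c, pipe_c only 3 to 5 are there at a start; the rules pass over those that are not, and their reading is None.
At some moment in a run one of tube_a, tube_b, tube_c may be knocked a few centimetres aside while the robot is not near it.
Once in a run the grip may slacken for a moment while it holds something.
It also fails if it takes over 208 s, if anything falls off the work surface, if the arm or the gripper's body presses on something with over 40 N, if the wrist force passes 120 N, or if a joint passes its speed limit or range.

ROBOT

A 7-joint arm with a two-finger parallel gripper is mounted at the origin on a cart in front of the work surface, level with it; the furniture and walls round the work are solid. World frame = base frame: x ahead of the robot, y to its left, z up, the work surface at z = 0. Lengths are in mm, angles in rad, forces in N, time in s.
With the tool pointing down it reaches from about 425 to 875 mm from the base axis. Payload 9.9 kg.
Tool frame: the origin (TCP) lies at the centre of the arm's flange, where the gripper is bolted on; the fingertips stand 173 mm ahead of it and the grasp point (between the pads) lies 155 mm ahead of it; z points along the fingers, y is the direction in which the jaws open and shut (so a half turn about z gives the same grasp; the last joint's range is limited). The gripper opens to 85 mm and grips with 20 to 120 N. Pads are 22 mm wide; open, the fingers measure 114 mm over their backs; the gripper's body (76 mm by 85 mm) begins 54 mm behind the grasp point. The pads swing forward as they close: fully open they stand 13 mm farther back than shut.
Start: joints at [-1.23, 0.576, 0.025, 1.437, -0.015, 1.129, -0.057], TCP at [278.189, 615.016, 404.689] pointing down, gripper open.
Joint ranges: [-2.76, 2.76], [-0.34, 2.15], [-1.52, 1.57], [0.19, 2.46], [-1.09, 4.23], [0.17, 1.99], [-2.82, 2.82]. Speed limits (rad/s): [2.22, 2.22, 3.01, 3.01, 3.14, 3.14, 3.14].

INTERFACE

Orientations are given as a unit quaternion [w, x, y, z].
In Python, from bench import * gives the robot as it stands. The module is installed in compiled form; this text tells all that it offers.
- The arm moves only by the tool send_rows, never from a script. Its argument "series" is a list of rows, each an object with "fingers": the opening in per cent of the stroke, from 0 (shut) to 100 (fully open); "linear": the shift along the tool's x, y, z in cm, a list of three; "twist": the turn, a rotation vector about the tool's x, y, z in rad, a list of three. A call has 1 to 10 rows; each row is the pose to reach, as a shift and turn from the pose commanded when the call began, along the tool's axes at that moment; what a row does not reach only later rows make up. A row lasts 1/10 s, in which the tool goes at most 50 mm and 8.59 degrees, less where a joint would pass 70% of its speed; a pose out of reach is approached as far as the arm can. A call with a gripper value outside its range is refused whole. The fingers move at their own pace and stop on an object; "force" is the grip in N (left out, the last holds). Time passes only in rows, so rows that repeat a pose let the fingers close. It gives the time, the measured TCP pose, the force and the opening at its end, in the units of the state.
- get_state(): the state, without advancing time (a new reading comes with each control period).
- camera(name): name is "side" or "top" or "wrist"; returns a dict with "frame" (480x640x3 uint8, blue, green, red), "z_map" (480x640 float32, mm along the optical axis (not along the pixel's ray), 0 where there is no reading), "mtx" (3x3 intrinsics, pixels), "world_to_cam" (4x4, takes a point from world to camera coordinates). Camera axes: x right, y down, z forward; pixel columns grow to the right and rows downward; lengths in mm; the calibration is good to about 2 mm. The wrist camera is an equidistant fisheye: a pixel r from the principal point sees the ray r / f radians off the axis. A picture is of the moment at which its call begins.
- close_job(): hands the job in, once; it reports no verdict.
The state is a dict: "clock": time; "joint_pos": joint angles; "qvel": joint speeds; "joint_efforts": joint torques, N m; "tcp_pos": TCP position; "orientation": TCP orientation; "wrist_force": force on the tool from outside, world axes, zero at the start; "moment": the same for the moment, N m; "gripper_width": finger opening in mm.
Only numpy, scipy, OpenCV 4.12 (cv2) and the standard library are available. Lean on these libraries where they do the work, as an engineer would, in place of code of your own. Each camera call takes 0.05 s, during which the arm holds its last target.

## Working session

There is one attempt and no reset: what is moved stays moved. The work goes in short steps, Python scripts to look and compute and a tool call to move; the robot and the scene stay as the last step left them, time stands still between calls to the robot, and variables do not carry over. Pictures are saved under pics/ and viewed, and the job is handed in when it is done.

Besides the shell and the picture viewer there is one more tool, called after "Call:" by a JSON object that holds its "op" and its "data". send_rows: Moves the arm, as the interface text tells. Its arguments: {"type":"object","properties":{"series":{"type":"array"},"force":{"type":"number"}},"required":["series"]}

```bash
ls; mkdir -p pics
cat > h.py <<'E'
from bench import *
import numpy as np, cv2
from scipy.spatial.transform import Rotation as R
def rot(q): return R.from_quat([q[1],q[2],q[3],q[0]])
def snap(name,fn):
    c=camera(name); cv2.imwrite('pics/'+fn,c['frame']); np.savez('pics/'+fn[:-4]+'.npz',**c); return c
def pix2w(c,u,v,z=None):
    K=c['mtx'];T=c['world_to_cam'];Rm=T[:3,:3];t=T[:3,3]
    o=-Rm.T@t; d=Rm.T@np.array([(u-K[0,2])/K[0,0],(v-K[1,2])/K[1,1],1])
    if z is None:
        return o+d*c['z_map'][int(round(v)),int(round(u))]
    return o+d*(z-o[2])/d[2]
def cloud(c):
    K=c['mtx'];T=c['world_to_cam'];h,w=c['z_map'].shape
    u,v=np.meshgrid(np.arange(w),np.arange(h));z=c['z_map'].astype(float)
    P=np.stack([(u-K[0,2])/K[0,0]*z,(v-K[1,2])/K[1,1]*z,z],-1)
    return (P-T[:3,3])@T[:3,:3]
def w2pix(c,p):
    q=c['world_to_cam'][:3,:3]@np.array(p,float)+c['world_to_cam'][:3,3]
    q=c['mtx']@q; return q[:2]/q[2]
E
python3 - <<'E'
from h import *
s=get_state();print(s)
for n in ['side','top','wrist']:
    c=snap(n,n+'0.png'); print(n,c['mtx'],c['world_to_cam'])
E
```

```text
pics
{'clock': 0.0, 'joint_pos': array([-1.22982744,  0.576522  ,  0.02484728,  1.43791812, -0.0150014 ,
        1.12898466, -0.05651027]), 'qvel': array([-0.00019533,  0.00166762, -0.00043138, -0.00080464,  0.00072279,
        0.00038746,  0.00021637]), 'joint_efforts': array([ 2.97033666e-04, -7.65751934e+01,  2.25084208e+00, -2.85966164e+01,
        1.55030983e-02,  1.28741510e-02,  1.19361630e-05]), 'tcp_pos': array([278.08778216, 614.87042078, 403.84571756]), 'orientation': array([-1.31183089e-04,  2.10781318e-01,  9.77532893e-01, -8.13234155e-04]), 'wrist_force': array([ 0.7859175 ,  0.09686073, -1.06149159]), 'moment': array([-0.05476297, -0.04348437,  0.02343868]), 'gripper_width': 85.47932192002796}
side [[510.96275042   0.         318.53081317]
 [  0.         510.96275042 244.34389891]
 [  0.           0.           1.        ]] [[ 8.34381511e-01 -5.50800826e-01 -2.06384164e-02 -4.56228729e+02]
 [-2.37588304e-01 -3.25620012e-01 -9.15163049e-01  2.00872251e+02]
 [ 4.97352282e-01  7.68498574e-01 -4.02555152e-01  1.02858440e+03]
 [ 0.00000000e+00  0.00000000e+00  0.00000000e+00  1.00000000e+00]]
top [[596.69278089   0.         320.85930332]
 [  0.         596.69278089 237.39889566]
 [  0.           0.           1.        ]] [[ 1.71467063e-03 -9.99993254e-01  3.24831538e-03 -1.90661597e+01]
 [-9.81896030e-01 -2.29889651e-03 -1.89406707e-01  5.47213853e+02]
 [ 1.89412897e-01 -2.86473786e-03 -9.81893348e-01  1.29507903e+03]
 [ 0.00000000e+00  0.00000000e+00  0.00000000e+00  1.00000000e+00]]
wrist [[371.64829954   0.         321.48810781]
 [  0.         371.64829954 237.89924847]
 [  0.           0.           1.        ]] [[ 4.12136082e-01  9.11121380e-01 -1.29642906e-03 -6.72927538e+02]
 [ 8.70892594e-01 -3.93520078e-01  2.94428324e-01 -3.87115610e+01]
 [ 2.67749770e-01 -1.22473587e-01 -9.55672685e-01  3.79192322e+02]
 [ 0.00000000e+00  0.00000000e+00  0.00000000e+00  1.00000000e+00]]
```

View pics/top0.png

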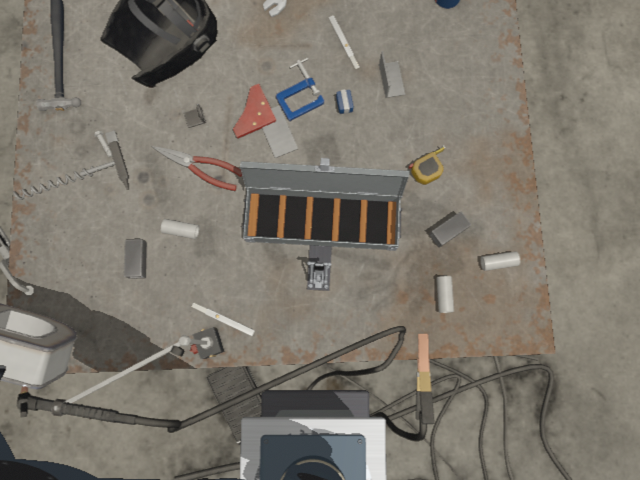

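View pics/side0.png

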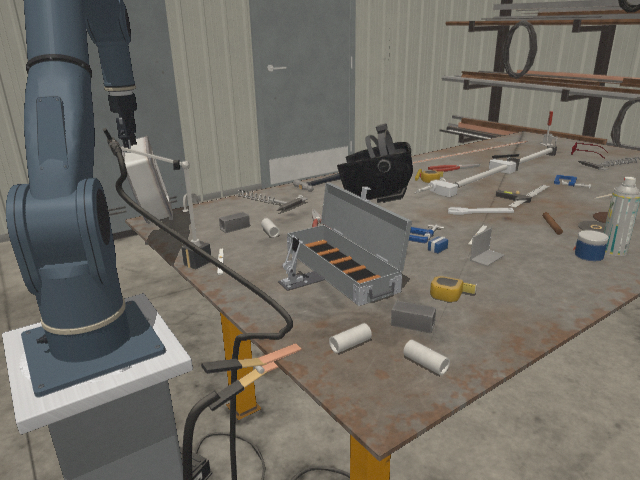

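View pics/wrist0.png

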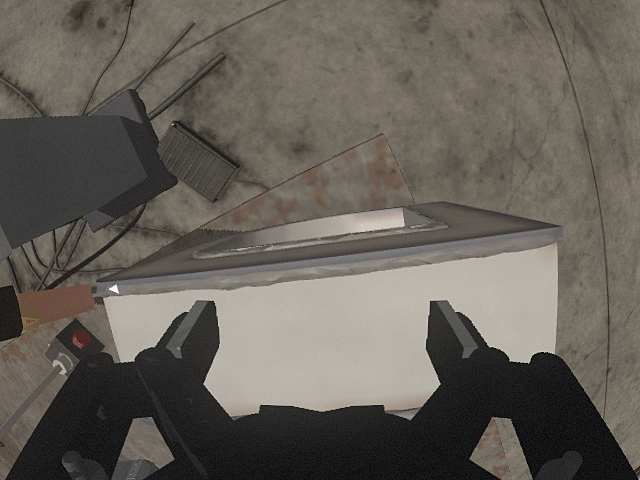

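Top view: the case is at about (320,215). There are three pipes at (180,229), (500,261) and (445,293), and two tubes at (136,258) and (449,229). The lid is up and the latch stands at (319,270). Next I measure.

```bash
cat > meas.py <<'E'
from h import *
def pieces(c,rois,zmin=8):
    W=cloud(c); out=[]
    for (n,u0,v0,u1,v1,h) in rois:
        m=np.zeros(c['z_map'].shape,bool); m[v0:v1,u0:u1]=True
        m&=(W[...,2]>zmin)&(W[...,2]<60)
        nl,lab,st,cen=cv2.connectedComponentsWithStats(m.astype(np.uint8))
        i=1+np.argmax(st[1:,4]); mm=lab==i
        P=W[mm]; top=P[P[:,2]>np.percentile(P[:,2],50)-6] if True else P
        r=cv2.minAreaRect(top[:,:2].astype(np.float32)); 
        print(n,'cen',np.round(r[0],1),'size',np.round(r[1],1),'ang',round(r[2],1),'zmax',round(np.percentile(P[:,2],95),1),'n',mm.sum())
E
python3 - <<'E'
from meas import *
c=dict(np.load('pics/top0.npz'))
rois=[('P1',155,212,208,246,34),('T1',115,230,157,288,40),('T2',422,205,476,252,40),('P2',470,245,528,275,34),('P3',425,268,464,320,34)]
pieces(c,rois)
W=cloud(c)
print(w2pix(c,[600,0,0]))
for z0,z1 in [(50,70)]:
    m=(W[...,2]>z0)&(W[...,2]<z1); m[:170]=0;m[255:]=0;m[:,:235]=0;m[:,405:]=0
    P=W[m];print(np.round(P.min(0)),np.round(P.max(0)),m.sum()); print(cv2.minAreaRect(P[:,:2].astype(np.float32)))
im=cv2.resize(c['frame'][140:300,225:425],None,fx=4,fy=4,interpolation=cv2.INTER_CUBIC);cv2.imwrite('pics/top0z.png',im[:600])
s=dict(np.load('pics/side0.npz'));im=cv2.resize(s['frame'][170:310,265:425],None,fx=4.2,fy=4.2,interpolation=cv2.INTER_CUBIC);cv2.imwrite('pics/side0z.png',im)
E
```

```text
P1 cen [573.5 310.6] size [81.  31.6] ang 79.6 zmax 35.2 n 505
T1 cen [502.9 408.7] size [85.9 42.9] ang 2.2 zmax 43.1 n 790
T2 cen [ 573.3 -315.5] size [39.9 86.2] ang 34.5 zmax 43.9 n 659
P2 cen [ 499.7 -429. ] size [31.6 81.7] ang 9.9 zmax 35.7 n 523
P3 cen [ 423.3 -299.1] size [79.6 32.1] ang 1.5 zmax 36.0 n 537
[313.21924059 219.64129473]
[ 528. -198.   50.] [668. 158.  70.] 1068
((598.59130859375, -19.330978393554688), (351.2336120605469, 124.40543365478516), 86.7540054321289)
```

View pics/top0z.png

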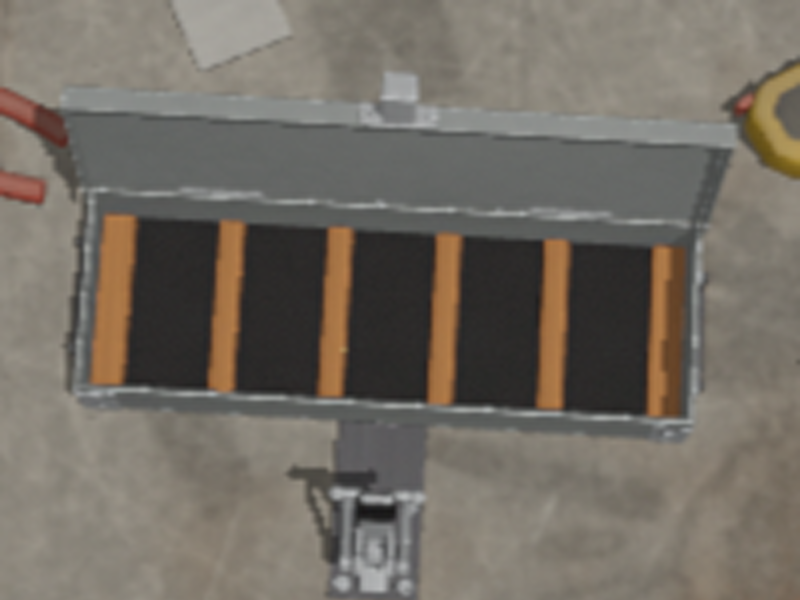

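View pics/side0z.png

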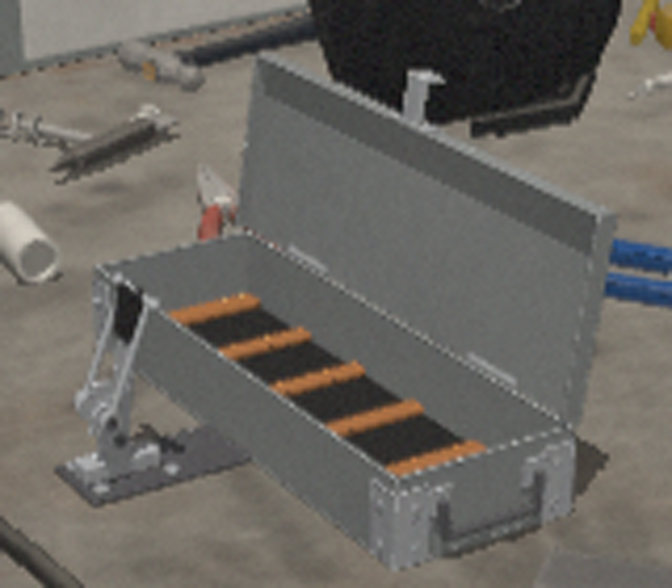

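Run:
```python
from meas import *
c=dict(np.load('pics/top0.npz'))
f=lambda x,y,z:np.round(pix2w(c,225+(x+.5)/4-.5,140+(y+.5)/4-.5,z),1)
for n,x,y in [('FL',80,391),('FR',688,423),('BL',92,189),('BR',697,222)]: print(n,f(x,y,58))
hsv=cv2.cvtColor(c['frame'],cv2.COLOR_BGR2HSV)
m=((hsv[...,0]>8)&(hsv[...,0]<22)&(hsv[...,1]>120)&(hsv[...,2]>90)).astype(np.uint8); m[:185]=0;m[250:]=0;m[:,:240]=0;m[:,405:]=0
cs,_=cv2.findContours(m,cv2.RETR_EXTERNAL,cv2.CHAIN_APPROX_NONE)
for k in sorted(cs,key=lambda k:k[:,0,0].mean()):
    if len(k)<20: continue
    p=np.array([pix2w(c,u,v,12)[:2] for u,v in k[:,0]],np.float32); r=cv2.minAreaRect(p);print(np.round(r[0],1),np.round(r[1],1),round(r[2],2))
bl=(c['frame'].max(2)<50).astype(np.uint8); bl[:185]=0;bl[250:]=0;bl[:,:240]=0;bl[:,405:]=0
cs,_=cv2.findContours(bl,cv2.RETR_EXTERNAL,cv2.CHAIN_APPROX_NONE)
for k in sorted(cs,key=lambda k:k[:,0,0].mean()):
    if len(k)<40: continue
    p=np.array([pix2w(c,u,v,6)[:2] for u,v in k[:,0]],np.float32); r=cv2.minAreaRect(p);print('bay',np.round(r[0],1),np.round(r[1],1),round(r[2],2))
# lever
for n,x,y in [('rivL',343,583),('rivR',405,583),('ballL',336,493),('ballR',416,493)]:
  print(n,f(x,y,30),pix2w(c,225+x/4,140+y/4))
```

```text
FL [545.8 153.4  58. ]
FR [ 528.3 -188.    58. ]
BL [663.3 149.6  58. ]
BR [ 644.8 -195.7   58. ]
[609.6 140.8] [19.7 99.7] 86.76
[606.3  74.8] [ 15.6 101.2] 86.89
[602.7  11. ] [15.6 99.4] 86.54
[599.1 -52.8] [ 15.5 101.2] 86.66
[ 595.8 -116.7] [15.5 99.1] 86.73
[ 591.3 -181.6] [18.3 99.3] 86.6
bay [609.  107.1] [44.4 99.4] 86.76
bay [605.3  43. ] [44.5 99.3] 86.76
bay [601.7 -21. ] [44.8 99.3] 86.96
bay [598.2 -85.1] [45.1 99.1] 86.81
bay [ 594.7 -148.8] [44.6 98.9] 88.91
rivL [441.    5.5  30. ] [442.33518271   4.91358342  10.42180351]
rivR [441.1 -29.6  30. ] [442.90190108 -30.69368378   5.94660631]
ballL [492.4   9.7  30. ] [478.65257852   7.39363218 116.94138914]
ballR [492.5 -35.8  30. ] [479.24278884 -35.26257857 113.59414417]
```

```bash
cat > plan.py <<'E'
from h import *
C=np.array([595.5,-20.4]); YAW=np.deg2rad(-3.25)
ex=np.array([np.cos(YAW),np.sin(YAW)]); ey=np.array([-ex[1],ex[0]])
def bay(k,dx=0): return C+64*k*ey+dx*ex
def casept(x,y,z): return np.r_[C+x*ex+y*ey,z]
def down(jaw_deg):
    a=np.deg2rad(jaw_deg); y=np.array([np.cos(a),np.sin(a),0]); z=np.array([0,0,-1.]); x=np.cross(y,z)
    return R.from_matrix(np.c_[x,y,z])
def st():
    s=get_state(); Rt=rot(s['orientation']); return s,s['tcp_pos'],Rt
def go(g,Rt_target,off=155,quiet=False):
    """g: grasp point world; prints linear/twist from the current pose"""
    s,p,Rt=st()
    T=np.array(g,float)-off*Rt_target.apply([0,0,1])
    d=Rt.inv().apply(T-p)/10; w=(Rt.inv()*Rt_target).as_rotvec()
    print('linear',np.round(d,2).tolist(),'twist',np.round(w,3).tolist(),'rows>=',max(np.ceil(np.linalg.norm(d)*10/50),np.ceil(np.rad2deg(np.linalg.norm(w))/8.59)))
def rep():
    s,p,Rt=st(); g=p+155*Rt.apply([0,0,1]); y=Rt.apply([0,1,0])
    print('t',round(s['clock'],2),'grasp',np.round(g,1),'jaw',round(np.degrees(np.arctan2(y[1],y[0])),1),'zax',np.round(Rt.apply([0,0,1]),3),'w',round(s['gripper_width'],1),'F',np.round(s['wrist_force'],1),'q',np.round(s['joint_pos'],2))
E
python3 - <<'E'
from plan import *
rep(); go([502.9,408.7,130],down(92.2))
E
```

```text
t 0.15 grasp [278.  614.7 249.1] jaw 65.7 zax [-0.    -0.001 -1.   ] w 85.4 F [-0.3  0.3 -0.2] q [-1.23  0.58  0.02  1.44 -0.02  1.13 -0.06]
linear [-28.98, -9.51, 11.92] twist [-0.001, -0.0, -0.463] rows>= 7.0
```

Call:
{"op": "send_rows", "data": {"series": [{"fingers": 100, "linear": [-29, -9.5, 0], "twist": [0, 0, -0.463]}, {"fingers": 100, "linear": [-29, -9.5, 0], "twist": [0, 0, -0.463]}, {"fingers": 100, "linear": [-29, -9.5, 0], "twist": [0, 0, -0.463]}, {"fingers": 100, "linear": [-29, -9.5, 0], "twist": [0, 0, -0.463]}, {"fingers": 100, "linear": [-29, -9.5, 0], "twist": [0, 0, -0.463]}, {"fingers": 100, "linear": [-29, -9.5, 0], "twist": [0, 0, -0.463]}, {"fingers": 100, "linear": [-29, -9.5, 0], "twist": [0, 0, -0.463]}, {"fingers": 100, "linear": [-29, -9.5, 11.9], "twist": [0, 0, -0.463]}, {"fingers": 100, "linear": [-29, -9.5, 11.9], "twist": [0, 0, -0.463]}, {"fingers": 100, "linear": [-29, -9.5, 11.9], "twist": [0, 0, -0.463]}]}}

```text
clock: 1.15
tcp_pos: [502.0, 407.8, 280.9]
orientation: [-0.003, -0.019, 1.0, -0.002]
wrist_force: [0.3, 0.3, 0.4]
gripper_width: 85.4
```

Run:
```python
from plan import *
rep(); snap('wrist','w1.png')
go([502.9,408.7,28],down(92.2))
```

```text
t 1.15 grasp [501.2 407.2 125.9] jaw 92.2 zax [-0.005 -0.004 -1.   ] w 85.4 F [0.3 0.3 0.4] q [-0.71  0.65 -0.08  1.65  0.06  0.84  0.8 ]
linear [-0.19, 0.15, 9.63] twist [-0.006, -0.007, -0.0] rows>= 2.0
```

View pics/w1.png

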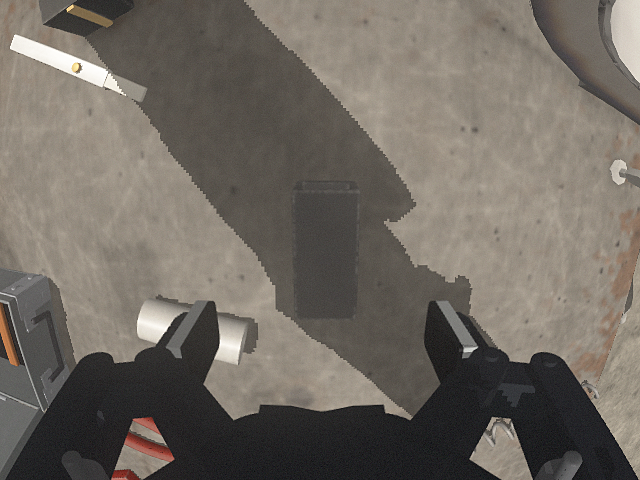

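The wrist view shows the tube centred at about column 326, midway between the fingers. Descending.

Call:
{"op": "send_rows", "data": {"series": [{"fingers": 100, "linear": [-0.2, 0.15, 5], "twist": [-0.006, -0.007, 0]}, {"fingers": 100, "linear": [-0.2, 0.15, 9.6], "twist": [-0.006, -0.007, 0]}, {"fingers": 100, "linear": [-0.2, 0.15, 9.6], "twist": [-0.006, -0.007, 0]}, {"fingers": 0, "linear": [-0.2, 0.15, 9.6], "twist": [-0.006, -0.007, 0]}, {"fingers": 0, "linear": [-0.2, 0.15, 9.6], "twist": [-0.006, -0.007, 0]}, {"fingers": 0, "linear": [-0.2, 0.15, 9.6], "twist": [-0.006, -0.007, 0]}, {"fingers": 0, "linear": [-0.2, 0.15, 9.6], "twist": [-0.006, -0.007, 0]}, {"fingers": 0, "linear": [-0.2, 0.15, 9.6], "twist": [-0.006, -0.007, 0]}, {"fingers": 0, "linear": [-0.2, 0.15, 9.6], "twist": [-0.006, -0.007, 0]}, {"fingers": 0, "linear": [-0.2, 0.15, 9.6], "twist": [-0.006, -0.007, 0]}], "force": 60}}

```text
clock: 2.2
tcp_pos: [506.0, 410.7, 192.7]
orientation: [0.005, -0.019, 1.0, 0.004]
wrist_force: [-1.1, -2.7, 10.6]
gripper_width: 38.6
```

Run:
```python
from plan import *
rep(); snap('wrist','w2.png')
go(np.r_[bay(2),160],down(86.75))
```

```text
t 2.2 grasp [507.6 412.   37.7] jaw 92.2 zax [ 0.01   0.008 -1.   ] w 38.6 F [-1.1 -2.7 10.6] q [-0.71  0.77 -0.07  1.71  0.08  0.65  0.78]
linear [-8.65, -30.57, -12.39] twist [0.008, 0.01, 0.094] rows>= 7.0
```

View pics/w2.png

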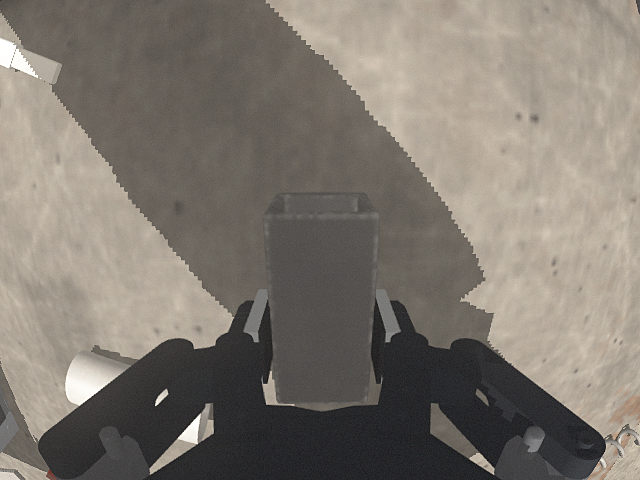

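Call:
{"op": "send_rows", "data": {"series": [{"fingers": 0, "linear": [0, 0, -4], "twist": [0, 0, 0]}, {"fingers": 0, "linear": [0, 0, -8], "twist": [0, 0, 0]}, {"fingers": 0, "linear": [0, 0, -12], "twist": [0, 0, 0]}, {"fingers": 0, "linear": [0, 0, -12], "twist": [0, 0, 0]}, {"fingers": 0, "linear": [0, 0, -12], "twist": [0, 0, 0]}, {"fingers": 0, "linear": [0, 0, -12], "twist": [0, 0, 0]}, {"fingers": 0, "linear": [0, 0, -12], "twist": [0, 0, 0]}]}}

```text
clock: 2.95
tcp_pos: [504.0, 409.4, 308.2]
orientation: [0.002, -0.019, 1.0, 0.002]
wrist_force: [0.5, 0.1, -3.6]
gripper_width: 38.8
```

Run:
```python
from plan import *
rep(); snap('wrist','w3.png')
go(np.r_[bay(2),160],down(86.75))
```

```text
t 2.95 grasp [504.7 410.1 153.2] jaw 92.2 zax [ 0.005  0.004 -1.   ] w 38.8 F [ 0.5  0.1 -3.6] q [-0.71  0.62 -0.08  1.63  0.06  0.88  0.8 ]
linear [-8.71, -30.56, -0.76] twist [0.005, 0.005, 0.095] rows>= 7.0
```

View pics/w3.png

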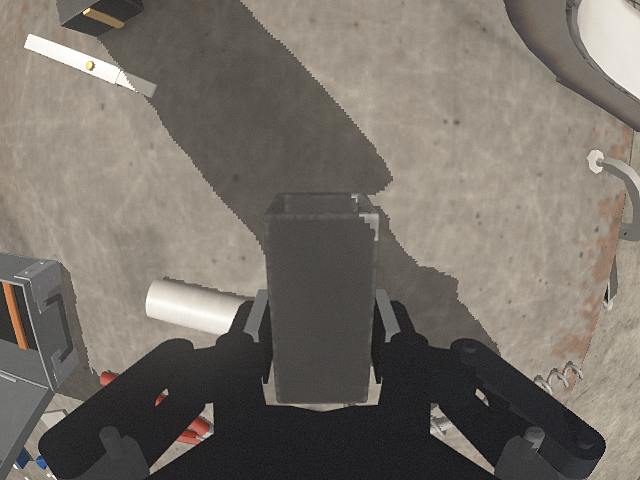

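Call:
{"op": "send_rows", "data": {"series": [{"fingers": 0, "linear": [-8.7, -30.55, -1], "twist": [0.005, 0.005, 0.095]}, {"fingers": 0, "linear": [-8.7, -30.55, -1], "twist": [0.005, 0.005, 0.095]}, {"fingers": 0, "linear": [-8.7, -30.55, -1], "twist": [0.005, 0.005, 0.095]}, {"fingers": 0, "linear": [-8.7, -30.55, -1], "twist": [0.005, 0.005, 0.095]}, {"fingers": 0, "linear": [-8.7, -30.55, -1], "twist": [0.005, 0.005, 0.095]}, {"fingers": 0, "linear": [-8.7, -30.55, -1], "twist": [0.005, 0.005, 0.095]}, {"fingers": 0, "linear": [-8.7, -30.55, -1], "twist": [0.005, 0.005, 0.095]}, {"fingers": 0, "linear": [-8.7, -30.55, -1], "twist": [0.005, 0.005, 0.095]}, {"fingers": 0, "linear": [-8.7, -30.55, -1], "twist": [0.005, 0.005, 0.095]}, {"fingers": 0, "linear": [-8.7, -30.55, -1], "twist": [0.005, 0.005, 0.095]}]}}

```text
clock: 4.0
tcp_pos: [602.5, 109.5, 318.0]
orientation: [0.0, 0.027, 1.0, 0.001]
wrist_force: [0.5, 0.5, -3.0]
gripper_width: 38.8
```

Run:
```python
from plan import *
rep(); rep();snap('wrist','w4.png');snap('top','t4.png')
rep()
go(np.r_[bay(2),44],down(86.75))
```

```text
t 4.0 grasp [602.6 109.8 163. ] jaw 86.9 zax [ 0.001  0.002 -1.   ] w 38.8 F [ 0.5  0.5 -3. ] q [-0.21  0.57 -0.07  1.72  0.05  0.86  1.22]
t 4.0 grasp [602.6 109.8 163. ] jaw 86.9 zax [ 0.001  0.002 -1.   ] w 38.8 F [ 0.5  0.5 -3. ] q [-0.21  0.57 -0.07  1.72  0.05  0.86  1.22]
t 4.1 grasp [602.7 109.8 163.2] jaw 86.9 zax [ 0.001  0.002 -1.   ] w 38.7 F [ 0.9 -0.  -4.1] q [-0.21  0.57 -0.07  1.72  0.05  0.86  1.22]
linear [-0.02, -0.23, 11.92] twist [0.002, 0.001, 0.002] rows>= 3.0
```

View pics/w4.png

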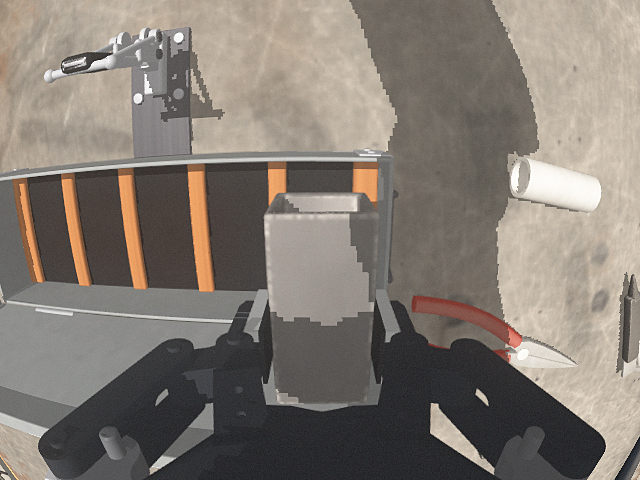

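View pics/t4.png

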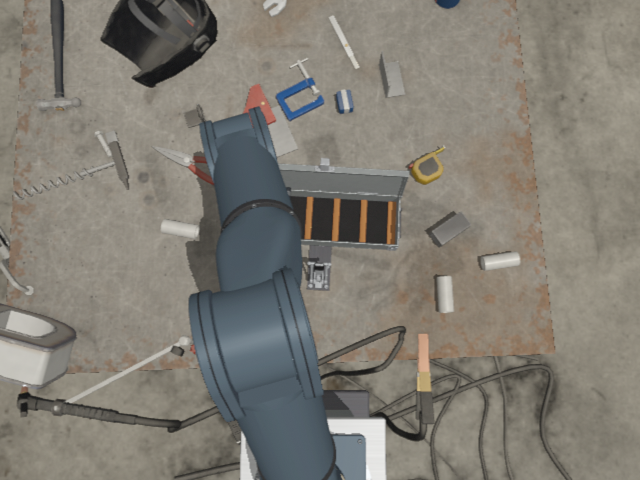

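Run:
```python
from plan import *
c=dict(np.load('pics/t4.npz'));W=cloud(c)
for v in range(108,200,8): print(v,np.round(W[v,240]))
s=snap('side','s4.png');Ws=cloud(s)
m=(Ws[...,2]>150)&(Ws[...,0]>560)&(Ws[...,0]<760)&(abs(Ws[...,1]-60)<150)
P=Ws[m]
for z in range(160,460,20):
    q=P[(P[:,2]>z)&(P[:,2]<z+20)]
    if len(q): print(z,len(q),np.round(q.min(0)),np.round(q.max(0)))
```

```text
108 [883. 181.  -7.]
116 [637. 104. 537.]
124 [621. 102. 548.]
132 [600.  99. 570.]
140 [582.  96. 586.]
148 [564.  94. 604.]
156 [548.  91. 617.]
164 [534.  90. 627.]
172 [518.  87. 642.]
180 [504.  85. 654.]
188 [491.  84. 663.]
196 [479.  83. 670.]
160 589 [560. -90. 160.] [686. 154. 180.]
180 189 [585. -43. 180.] [672. 162. 200.]
200 205 [582. -34. 200.] [684. 168. 220.]
220 232 [581.  42. 220.] [612. 181. 240.]
240 235 [580.  40. 240.] [611. 175. 260.]
260 151 [564.  68. 260.] [624. 130. 280.]
280 235 [563.  67. 280.] [631. 125. 300.]
300 264 [562.  67. 300.] [637. 138. 320.]
320 198 [560.  65. 320.] [639. 134. 340.]
340 275 [560.  64. 340.] [638. 130. 360.]
360 277 [560.  65. 360.] [635. 122. 380.]
380 283 [560.  65. 380.] [635. 128. 400.]
400 288 [560.  64. 400.] [636. 123. 420.]
420 276 [560.  63. 420.] [629. 125. 440.]
440 277 [560.  60. 440.] [630. 128. 460.]
```

View pics/s4.png

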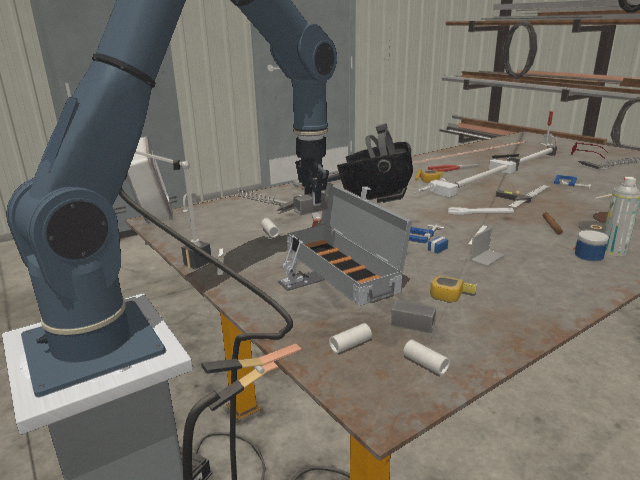

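Call:
{"op": "send_rows", "data": {"series": [{"fingers": 0, "linear": [-0.4, -0.23, 4], "twist": [0.002, 0.001, 0.002]}, {"fingers": 0, "linear": [-0.4, -0.23, 8], "twist": [0.002, 0.001, 0.002]}, {"fingers": 0, "linear": [-0.4, -0.23, 10], "twist": [0.002, 0.001, 0.002]}, {"fingers": 0, "linear": [-0.4, -0.23, 11], "twist": [0.002, 0.001, 0.002]}, {"fingers": 0, "linear": [-0.4, -0.23, 11.6], "twist": [0.002, 0.001, 0.002]}, {"fingers": 0, "linear": [-0.4, -0.23, 11.8], "twist": [0.002, 0.001, 0.002]}, {"fingers": 0, "linear": [-0.4, -0.23, 11.8], "twist": [0.002, 0.001, 0.002]}, {"fingers": 0, "linear": [-0.4, -0.23, 11.8], "twist": [0.002, 0.001, 0.002]}]}}

```text
clock: 4.95
tcp_pos: [607.4, 105.5, 201.6]
orientation: [0.001, 0.029, 1.0, -0.0]
wrist_force: [0.6, -0.7, -3.3]
gripper_width: 38.9
```

Run:
```python
from plan import *
rep(); c=snap('wrist','w5.png');s,p,Rt=st();T=c['world_to_cam'];print('cam in tool',np.round(Rt.inv().apply(-T[:3,:3].T@T[:3,3]-p)))
```

```text
t 4.95 grasp [607.8 105.4  46.6] jaw 86.6 zax [ 0.002 -0.    -1.   ] w 38.9 F [ 0.6 -0.7 -3.3] q [-0.21  0.72 -0.06  1.8   0.07  0.62  1.2 ]
cam in tool [75. -1. 31.]
```

View pics/w5.png

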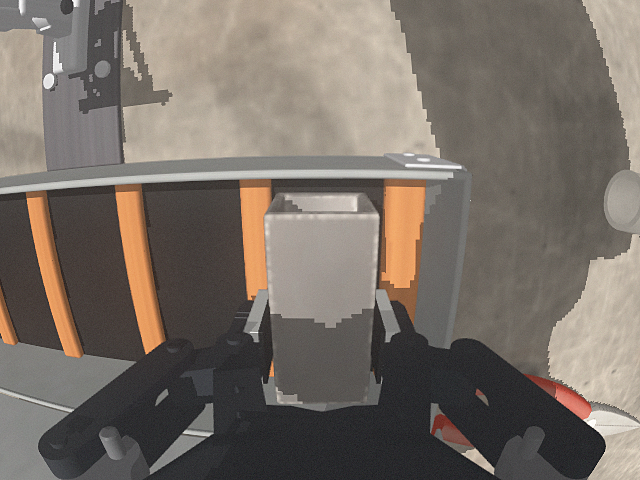

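Call:
{"op": "send_rows", "data": {"series": [{"fingers": 0, "linear": [0, 0.1, 0.25], "twist": [0, 0, 0]}, {"fingers": 0, "linear": [0, 0.1, 0.25], "twist": [0, 0, 0]}, {"fingers": 60, "linear": [0, 0.1, 0.25], "twist": [0, 0, 0]}, {"fingers": 60, "linear": [0, 0.1, 0.25], "twist": [0, 0, 0]}, {"fingers": 60, "linear": [0, 0.1, 0.25], "twist": [0, 0, 0]}, {"fingers": 60, "linear": [0, 0.1, -3], "twist": [0, 0, 0]}, {"fingers": 60, "linear": [0, 0.1, -8], "twist": [0, 0, 0]}, {"fingers": 60, "linear": [0, 0.1, -12], "twist": [0, 0, 0]}, {"fingers": 100, "linear": [0, 0.1, -12], "twist": [0, 0, 0]}, {"fingers": 100, "linear": [0, 0.1, -12], "twist": [0, 0, 0]}]}}

```text
clock: 6.0
tcp_pos: [607.1, 106.5, 321.5]
orientation: [0.001, 0.029, 1.0, -0.0]
wrist_force: [-0.1, -0.1, -0.3]
gripper_width: 78.0
```

Run:
```python
from plan import *
rep(); c=snap('wrist','w6.png')
go([573.5,310.6,110],down(-10.4))
```

```text
t 6.0 grasp [607.6 106.5 166.5] jaw 86.6 zax [ 0.003 -0.    -1.   ] w 78.0 F [-0.1 -0.1 -0.3] q [-0.21  0.57 -0.06  1.7   0.05  0.87  1.22]
linear [4.52, 20.19, 5.51] twist [-0.0, 0.001, 1.694] rows>= 12.0
```

View pics/w6.png

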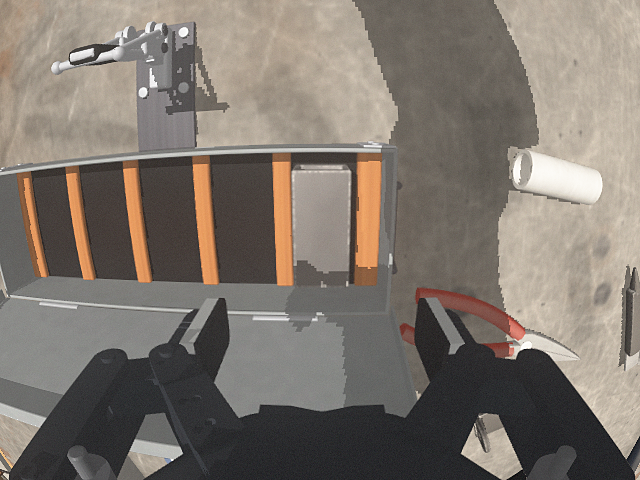

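Call:
{"op": "send_rows", "data": {"series": [{"fingers": 100, "linear": [4.5, 20.2, 0], "twist": [0, 0, 1.3]}, {"fingers": 100, "linear": [4.5, 20.2, 0], "twist": [0, 0, 1.3]}, {"fingers": 100, "linear": [4.5, 20.2, 0], "twist": [0, 0, 1.3]}, {"fingers": 100, "linear": [4.5, 20.2, 0], "twist": [0, 0, 1.3]}, {"fingers": 100, "linear": [4.5, 20.2, 0], "twist": [0, 0, 1.3]}, {"fingers": 100, "linear": [4.5, 20.2, 0], "twist": [0, 0, 1.3]}, {"fingers": 100, "linear": [4.5, 20.2, 0], "twist": [0, 0, 1.3]}, {"fingers": 100, "linear": [4.5, 20.2, 0], "twist": [0, 0, 1.3]}, {"fingers": 100, "linear": [4.5, 20.2, 0], "twist": [0, 0, 1.3]}, {"fingers": 100, "linear": [4.5, 20.2, 0], "twist": [0, 0, 1.3]}]}}

```text
clock: 7.05
tcp_pos: [573.4, 310.9, 318.4]
orientation: [0.0, 0.629, 0.778, -0.002]
wrist_force: [-1.1, 0.5, -0.1]
gripper_width: 85.0
```

Call:
{"op": "send_rows", "data": {"series": [{"fingers": 100, "linear": [0, 0, 2], "twist": [0, 0, 0.2]}, {"fingers": 100, "linear": [0, 0, 4], "twist": [0, 0, 0.394]}, {"fingers": 100, "linear": [0, 0, 5], "twist": [0, 0, 0.394]}, {"fingers": 100, "linear": [0, 0, 5.5], "twist": [0, 0, 0.394]}, {"fingers": 100, "linear": [0, 0, 5.5], "twist": [0, 0, 0.394]}, {"fingers": 100, "linear": [0, 0, 5.5], "twist": [0, 0, 0.394]}, {"fingers": 100, "linear": [0, 0, 5.5], "twist": [0, 0, 0.394]}]}}

```text
clock: 7.75
tcp_pos: [574.3, 310.6, 266.0]
orientation: [0.0, 0.768, 0.641, 0.001]
wrist_force: [0.2, 0.8, 0.1]
gripper_width: 85.6
```

Run:
```python
from plan import *
rep(); c=snap('wrist','w7.png');snap('top','t7.png')
go([573.5,310.6,25],down(-10.4))
```

```text
t 7.75 grasp [574.5 310.6 111. ] jaw -10.3 zax [ 0.001 -0.    -1.   ] w 85.6 F [0.2 0.8 0.1] q [-0.8   0.72  0.4   1.67 -0.35  0.83 -0.43]
linear [-0.02, -0.08, 8.6] twist [0.001, -0.0, 0.0] rows>= 2.0
```

View pics/w7.png

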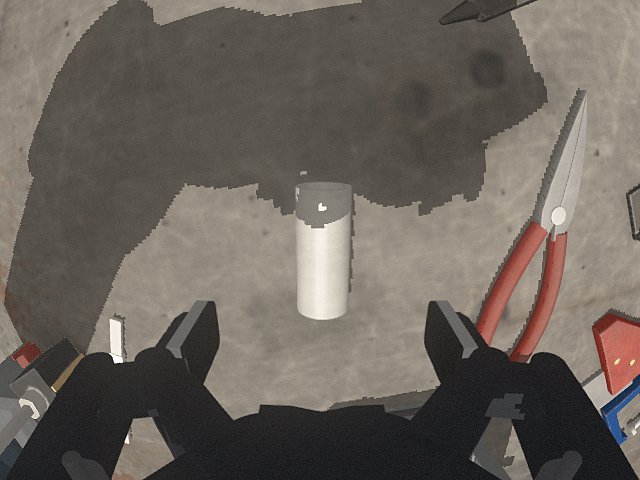

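View pics/t7.png

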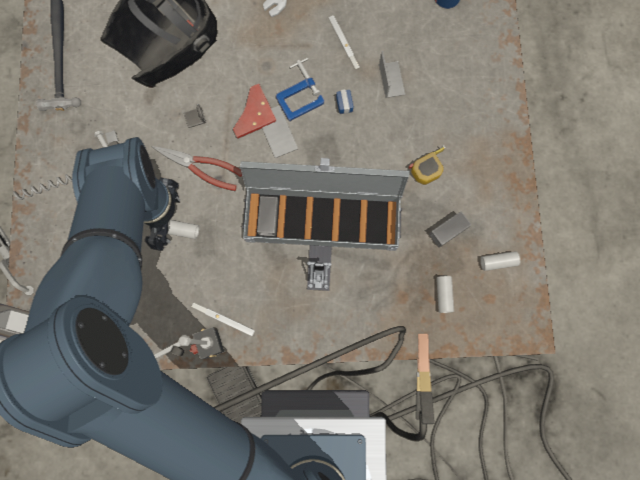

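Call:
{"op": "send_rows", "data": {"series": [{"fingers": 72, "linear": [0, -0.08, 3], "twist": [0, 0, 0]}, {"fingers": 72, "linear": [0, -0.08, 6], "twist": [0, 0, 0]}, {"fingers": 72, "linear": [0, -0.08, 8], "twist": [0, 0, 0]}, {"fingers": 72, "linear": [0, -0.08, 8.6], "twist": [0, 0, 0]}, {"fingers": 72, "linear": [0, -0.08, 8.6], "twist": [0, 0, 0]}, {"fingers": 0, "linear": [0, -0.08, 8.6], "twist": [0, 0, 0]}, {"fingers": 0, "linear": [0, -0.08, 8.6], "twist": [0, 0, 0]}, {"fingers": 0, "linear": [0, -0.08, 8.6], "twist": [0, 0, 0]}, {"fingers": 0, "linear": [0, -0.08, 8.6], "twist": [0, 0, 0]}, {"fingers": 0, "linear": [0, -0.08, 8.6], "twist": [0, 0, 0]}]}}

```text
clock: 8.85
tcp_pos: [573.9, 310.9, 181.0]
orientation: [0.001, 0.768, 0.64, 0.001]
wrist_force: [0.0, 0.3, 6.8]
gripper_width: 31.4
```

Run:
```python
from plan import *
rep()
```

```text
t 8.85 grasp [574.4 311.1  26. ] jaw -10.4 zax [ 0.003  0.001 -1.   ] w 31.4 F [0.  0.3 6.8] q [-0.77  0.82  0.34  1.72 -0.4   0.67 -0.39]
```

Call:
{"op": "send_rows", "data": {"series": [{"fingers": 0, "linear": [0, 0, -4], "twist": [0, 0, 0]}, {"fingers": 0, "linear": [0, 0, -8], "twist": [0, 0, 0]}, {"fingers": 0, "linear": [0, 0, -12], "twist": [0, 0, 0]}, {"fingers": 0, "linear": [0, 0, -14], "twist": [0, 0, 0]}, {"fingers": 0, "linear": [0, 0, -14], "twist": [0, 0, 0]}, {"fingers": 0, "linear": [0, 0, -14], "twist": [0, 0, 0]}, {"fingers": 0, "linear": [0, 0, -14], "twist": [0, 0, 0]}]}}

```text
clock: 9.55
tcp_pos: [572.5, 310.9, 317.9]
orientation: [0.0, 0.768, 0.64, -0.001]
wrist_force: [-0.5, 0.1, -2.2]
gripper_width: 31.5
```

Run:
```python
from plan import *
rep(); c=snap('wrist','w8.png')
go(np.r_[bay(1),150],down(86.75))
```

```text
t 9.55 grasp [572.3 310.6 162.9] jaw -10.4 zax [-0.002 -0.002 -1.   ] w 31.5 F [-0.5  0.1 -2.2] q [-0.82  0.66  0.43  1.62 -0.32  0.93 -0.46]
linear [-25.81, 7.45, 1.32] twist [-0.003, 0.0, -1.696] rows>= 12.0
```

View pics/w8.png

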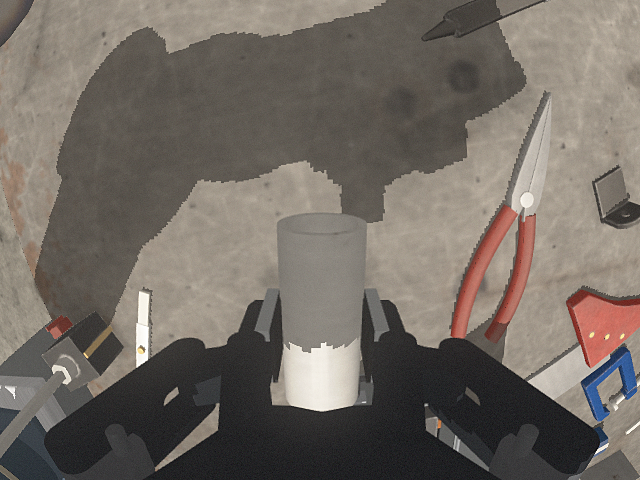

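Call:
{"op": "send_rows", "data": {"series": [{"fingers": 0, "linear": [-25.8, 7.45, 0], "twist": [0, 0, -1.3]}, {"fingers": 0, "linear": [-25.8, 7.45, 0], "twist": [0, 0, -1.3]}, {"fingers": 0, "linear": [-25.8, 7.45, 0], "twist": [0, 0, -1.3]}, {"fingers": 0, "linear": [-25.8, 7.45, 0], "twist": [0, 0, -1.3]}, {"fingers": 0, "linear": [-25.8, 7.45, 0], "twist": [0, 0, -1.3]}, {"fingers": 0, "linear": [-25.8, 7.45, 0], "twist": [0, 0, -1.3]}, {"fingers": 0, "linear": [-25.8, 7.45, 0], "twist": [0, 0, -1.3]}, {"fingers": 0, "linear": [-25.8, 7.45, 0], "twist": [0, 0, -1.3]}, {"fingers": 0, "linear": [-25.8, 7.45, 0], "twist": [0, 0, -1.3]}, {"fingers": 0, "linear": [-25.8, 7.45, 0], "twist": [0, 0, -1.3]}]}}

```text
clock: 10.6
tcp_pos: [599.5, 43.2, 318.3]
orientation: [-0.001, 0.224, 0.975, -0.0]
wrist_force: [0.8, -0.2, -1.8]
gripper_width: 32.4
```

Call:
{"op": "send_rows", "data": {"series": [{"fingers": 0, "linear": [0, 0, 0], "twist": [0, 0, -0.2]}, {"fingers": 0, "linear": [0, 0, 0], "twist": [0, 0, -0.396]}, {"fingers": 0, "linear": [0, 0, 0], "twist": [0, 0, -0.396]}, {"fingers": 0, "linear": [0, 0, 0], "twist": [0, 0, -0.396]}, {"fingers": 0, "linear": [0, 0, 0], "twist": [0, 0, -0.396]}, {"fingers": 0, "linear": [0, 0, 0], "twist": [0, 0, -0.396]}, {"fingers": 0, "linear": [0, 0, 0], "twist": [0, 0, -0.396]}]}}

```text
clock: 11.3
tcp_pos: [599.7, 43.8, 319.4]
orientation: [0.0, 0.029, 1.0, -0.0]
wrist_force: [-0.3, -0.5, -1.7]
gripper_width: 31.6
```

Run:
```python
from plan import *
rep(); c=snap('wrist','w9.png')
go(np.r_[bay(1),33],down(86.75))
```

```text
t 11.3 grasp [599.8  43.7 164.4] jaw 86.6 zax [ 0.    -0.001 -1.   ] w 31.6 F [-0.3 -0.5 -1.7] q [-0.1   0.55 -0.07  1.75  0.05  0.85  1.31]
linear [0.06, -0.03, 13.14] twist [-0.001, 0.0, -0.001] rows>= 3.0
```

View pics/w9.png

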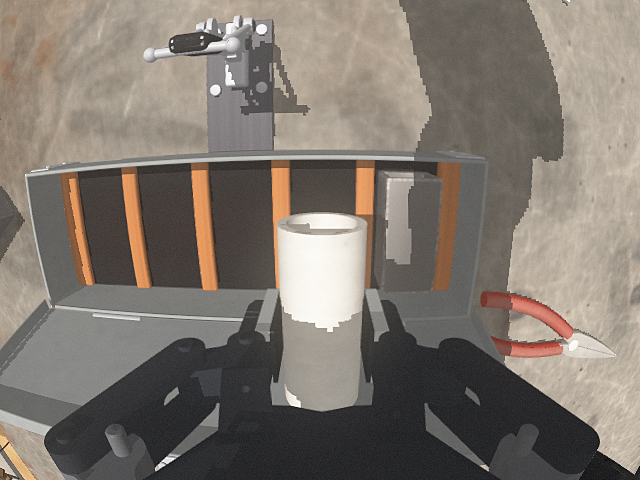

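Call:
{"op": "send_rows", "data": {"series": [{"fingers": 0, "linear": [0, 0, 4], "twist": [0, 0, 0]}, {"fingers": 0, "linear": [0, 0, 8], "twist": [0, 0, 0]}, {"fingers": 0, "linear": [0, 0, 11], "twist": [0, 0, 0]}, {"fingers": 0, "linear": [0, 0, 12.5], "twist": [0, 0, 0]}, {"fingers": 0, "linear": [0, 0, 13.1], "twist": [0, 0, 0]}, {"fingers": 0, "linear": [0, 0, 13.2], "twist": [0, 0, 0]}, {"fingers": 0, "linear": [0, 0, 13.2], "twist": [0, 0, 0]}, {"fingers": 0, "linear": [0, 0, 13.2], "twist": [0, 0, 0]}]}}

```text
clock: 12.15
tcp_pos: [600.2, 43.7, 188.3]
orientation: [0.001, 0.029, 1.0, -0.0]
wrist_force: [0.3, 0.0, -2.1]
gripper_width: 31.4
```

Run:
```python
from plan import *
rep(); c=snap('wrist','w10.png')
```

```text
t 12.15 grasp [600.5  43.6  33.3] jaw 86.7 zax [ 0.002 -0.    -1.   ] w 31.4 F [ 0.3  0.  -2.1] q [-0.11  0.72 -0.06  1.85  0.08  0.57  1.29]
```

View pics/w10.png

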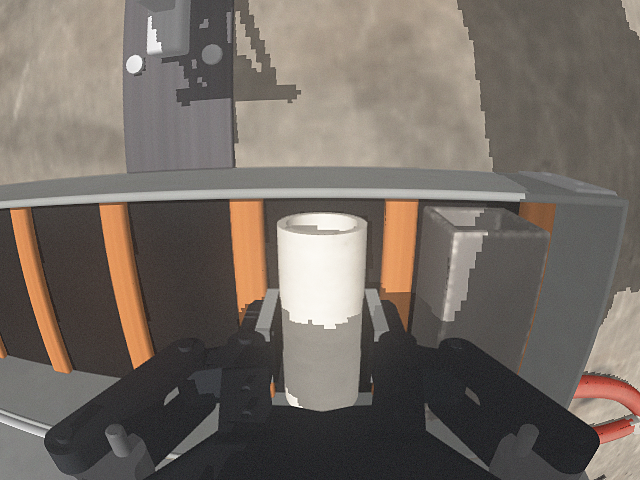

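Call:
{"op": "send_rows", "data": {"series": [{"fingers": 0, "linear": [0, 0, 0.1], "twist": [0, 0, 0]}, {"fingers": 56, "linear": [0, 0, 0.1], "twist": [0, 0, 0]}, {"fingers": 56, "linear": [0, 0, 0.1], "twist": [0, 0, 0]}, {"fingers": 56, "linear": [0, 0, 0.1], "twist": [0, 0, 0]}, {"fingers": 56, "linear": [0, 0, 0.1], "twist": [0, 0, 0]}, {"fingers": 56, "linear": [0, 0, -4], "twist": [0, 0, 0]}, {"fingers": 56, "linear": [0, 0, -9], "twist": [0, 0, 0]}, {"fingers": 100, "linear": [0, 0, -14], "twist": [0, 0, 0]}, {"fingers": 100, "linear": [0, 0, -14], "twist": [0, 0, 0]}, {"fingers": 100, "linear": [0, 0, -14], "twist": [0, 0, 0]}]}}

```text
clock: 13.2
tcp_pos: [599.9, 43.7, 329.0]
orientation: [0.002, 0.028, 1.0, -0.0]
wrist_force: [-0.3, -0.5, -0.5]
gripper_width: 85.0
```

Run:
```python
from meas import *
from plan import *
rep(); c=snap('wrist','w11.png'); c=snap('top','t11.png')
rois=[('T2',408,195,486,265,40),('P2',470,245,528,275,34),('P3',425,268,464,320,34)]
pieces(c,rois)
```

```text
t 13.2 grasp [600.4  43.6 174. ] jaw 86.7 zax [ 0.004 -0.    -1.   ] w 85.0 F [-0.3 -0.5 -0.5] q [-0.1   0.54 -0.08  1.74  0.05  0.86  1.31]
T2 cen [ 573.5 -315.9] size [40.1 85.5] ang 34.8 zmax 44.0 n 655
P2 cen [ 499.6 -429.4] size [32.4 81.4] ang 9.2 zmax 36.1 n 520
P3 cen [ 423.6 -298.5] size [80.1 32. ] ang 1.2 zmax 35.3 n 539
```

View pics/w11.png

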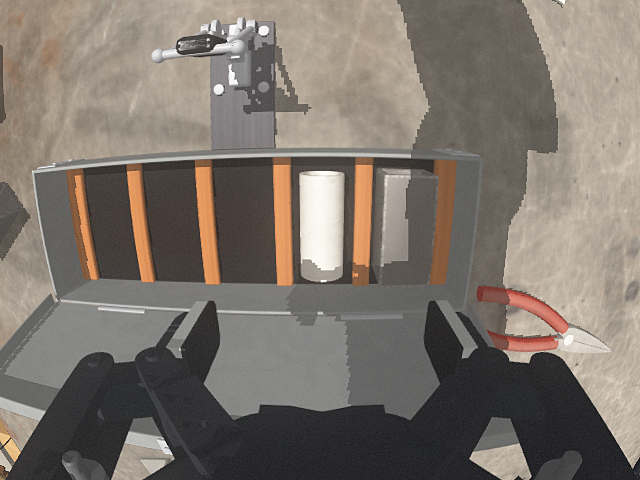

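View pics/t11.png

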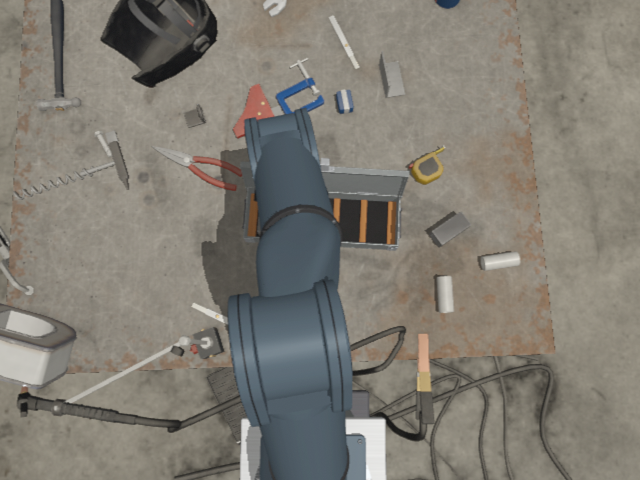

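Run:
```python
from plan import *
go([573.4,-315.7,110],down(34.6))
```

```text
linear [0.53, -36.02, 6.19] twist [-0.001, -0.001, 0.91] rows>= 8.0
```

Call:
{"op": "send_rows", "data": {"series": [{"fingers": 100, "linear": [0.5, -36, 0], "twist": [0, 0, 0.91]}, {"fingers": 100, "linear": [0.5, -36, 0], "twist": [0, 0, 0.91]}, {"fingers": 100, "linear": [0.5, -36, 0], "twist": [0, 0, 0.91]}, {"fingers": 100, "linear": [0.5, -36, 0], "twist": [0, 0, 0.91]}, {"fingers": 100, "linear": [0.5, -36, 0], "twist": [0, 0, 0.91]}, {"fingers": 100, "linear": [0.5, -36, 0], "twist": [0, 0, 0.91]}, {"fingers": 100, "linear": [0.5, -36, 0], "twist": [0, 0, 0.91]}, {"fingers": 100, "linear": [0.5, -36, 3], "twist": [0, 0, 0.91]}, {"fingers": 100, "linear": [0.5, -36, 6.2], "twist": [0, 0, 0.91]}, {"fingers": 100, "linear": [0.5, -36, 6.2], "twist": [0, 0, 0.91]}]}}

```text
clock: 14.3
tcp_pos: [572.4, -314.9, 259.8]
orientation: [-0.005, 0.465, 0.885, -0.0]
wrist_force: [-0.2, 0.6, -0.8]
gripper_width: 85.2
```

Call:
{"op": "send_rows", "data": {"series": [{"fingers": 100, "linear": [0, 0, 0], "twist": [0, 0, 0]}, {"fingers": 100, "linear": [0, 0, 0], "twist": [0, 0, 0]}, {"fingers": 100, "linear": [0, 0, 0], "twist": [0, 0, 0]}]}}

```text
clock: 14.6
tcp_pos: [574.9, -315.2, 267.2]
orientation: [0.001, 0.464, 0.886, -0.0]
wrist_force: [-0.2, 0.1, 0.7]
gripper_width: 85.5
```

Run:
```python
from plan import *
rep(); c=snap('wrist','w12.png')
go([573.4,-315.7,28],down(34.6))
```

```text
t 14.6 grasp [ 575.3 -315.5  112.2] jaw 34.7 zax [ 0.003 -0.002 -1.   ] w 85.5 F [-0.2  0.1  0.7] q [ 0.33  0.69  0.16  1.65 -0.14  0.81  1.16]
linear [0.07, -0.15, 8.42] twist [0.001, 0.003, 0.001] rows>= 2.0
```

View pics/w12.png

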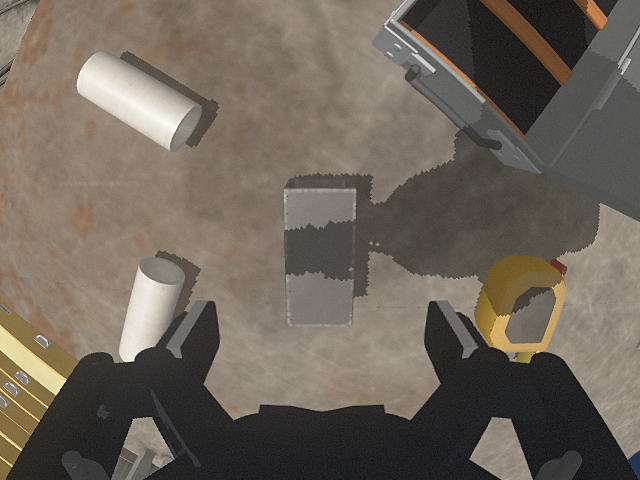

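Tube centred at about (320,255), between the fingers. P2 is clear to the left. I'll use a reduced opening and go down.

Call:
{"op": "send_rows", "data": {"series": [{"fingers": 85, "linear": [0.07, -0.15, 3], "twist": [0, 0, 0]}, {"fingers": 85, "linear": [0.07, -0.15, 6], "twist": [0, 0, 0]}, {"fingers": 85, "linear": [0.07, -0.15, 8], "twist": [0, 0, 0]}, {"fingers": 85, "linear": [0.07, -0.15, 8.4], "twist": [0, 0, 0]}, {"fingers": 85, "linear": [0.07, -0.15, 8.4], "twist": [0, 0, 0]}, {"fingers": 0, "linear": [0.07, -0.15, 8.4], "twist": [0, 0, 0]}, {"fingers": 0, "linear": [0.07, -0.15, 8.4], "twist": [0, 0, 0]}, {"fingers": 0, "linear": [0.07, -0.15, 8.4], "twist": [0, 0, 0]}, {"fingers": 0, "linear": [0.07, -0.15, 8.4], "twist": [0, 0, 0]}, {"fingers": 0, "linear": [0.07, -0.15, 8.4], "twist": [0, 0, 0]}]}}

```text
clock: 15.65
tcp_pos: [573.3, -316.1, 183.4]
orientation: [0.002, 0.465, 0.885, -0.0]
wrist_force: [-0.2, 0.2, 7.0]
gripper_width: 38.8
```

Run:
```python
from plan import *
rep()
```

```text
t 15.65 grasp [ 573.7 -316.3   28.4] jaw 34.6 zax [ 0.003 -0.002 -1.   ] w 38.8 F [-0.2  0.2  7. ] q [ 0.35  0.79  0.13  1.71 -0.16  0.65  1.18]
```

Call:
{"op": "send_rows", "data": {"series": [{"fingers": 0, "linear": [0, 0, -4], "twist": [0, 0, 0]}, {"fingers": 0, "linear": [0, 0, -8], "twist": [0, 0, 0]}, {"fingers": 0, "linear": [0, 0, -12], "twist": [0, 0, 0]}, {"fingers": 0, "linear": [0, 0, -14], "twist": [0, 0, 0]}, {"fingers": 0, "linear": [0, 0, -14], "twist": [0, 0, 0]}, {"fingers": 0, "linear": [0, 0, -14], "twist": [0, 0, 0]}, {"fingers": 0, "linear": [0, 0, -14], "twist": [0, 0, 0]}]}}

```text
clock: 16.35
tcp_pos: [572.2, -315.3, 320.0]
orientation: [-0.001, 0.465, 0.885, -0.0]
wrist_force: [-0.4, -0.6, -3.2]
gripper_width: 39.2
```

Run:
```python
from plan import *
rep(); c=snap('wrist','w13.png')
go(np.r_[bay(-1),170],down(86.75))
```

```text
t 16.35 grasp [ 571.9 -315.2  165. ] jaw 34.6 zax [-0.002  0.001 -1.   ] w 39.2 F [-0.4 -0.6 -3.2] q [ 0.33  0.63  0.18  1.61 -0.13  0.92  1.15]
linear [17.9, 14.74, -0.5] twist [-0.0, -0.002, -0.91] rows>= 7.0
```

View pics/w13.png

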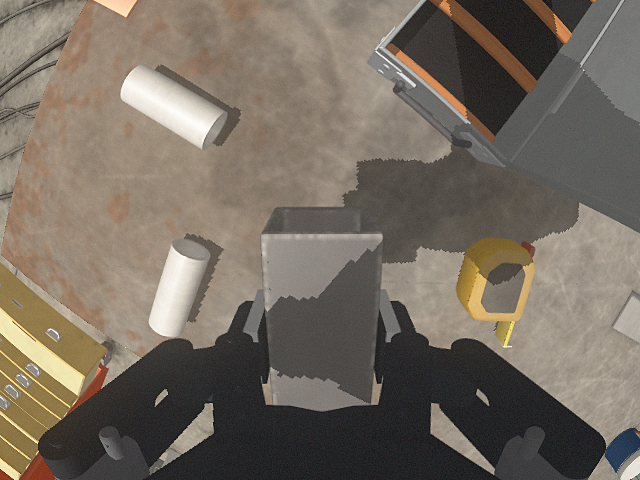

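Call:
{"op": "send_rows", "data": {"series": [{"fingers": 0, "linear": [17.9, 14.75, 0], "twist": [0, 0, -0.91]}, {"fingers": 0, "linear": [17.9, 14.75, 0], "twist": [0, 0, -0.91]}, {"fingers": 0, "linear": [17.9, 14.75, 0], "twist": [0, 0, -0.91]}, {"fingers": 0, "linear": [17.9, 14.75, 0], "twist": [0, 0, -0.91]}, {"fingers": 0, "linear": [17.9, 14.75, 0], "twist": [0, 0, -0.91]}, {"fingers": 0, "linear": [17.9, 14.75, 0], "twist": [0, 0, -0.91]}, {"fingers": 0, "linear": [17.9, 14.75, 0], "twist": [0, 0, -0.91]}, {"fingers": 0, "linear": [17.9, 14.75, 0], "twist": [0, 0, -0.91]}, {"fingers": 0, "linear": [17.9, 14.75, 0], "twist": [0, 0, -0.91]}, {"fingers": 0, "linear": [17.9, 14.75, 0], "twist": [0, 0, -0.91]}]}}

```text
clock: 17.4
tcp_pos: [592.3, -85.6, 321.3]
orientation: [0.0, 0.03, 1.0, -0.0]
wrist_force: [0.3, -0.3, -2.0]
gripper_width: 39.0
```

Call:
{"op": "send_rows", "data": {"series": [{"fingers": 0, "linear": [0, 0, 0], "twist": [0, 0, 0]}, {"fingers": 0, "linear": [0, 0, 0], "twist": [0, 0, 0]}]}}

```text
clock: 17.6
tcp_pos: [592.4, -84.9, 321.6]
orientation: [0.0, 0.029, 1.0, -0.0]
wrist_force: [0.4, -0.6, -3.9]
gripper_width: 39.3
```

Run:
```python
from plan import *
rep(); c=snap('wrist','w14.png')
go(np.r_[bay(-1),36],down(86.75))
```

```text
t 17.6 grasp [592.5 -85.  166.6] jaw 86.7 zax [ 0.001 -0.001 -1.   ] w 39.3 F [ 0.4 -0.6 -3.9] q [ 0.11  0.54 -0.07  1.75  0.05  0.85  1.53]
linear [0.06, 0.05, 13.06] twist [-0.001, 0.001, -0.001] rows>= 3.0
```

View pics/w14.png

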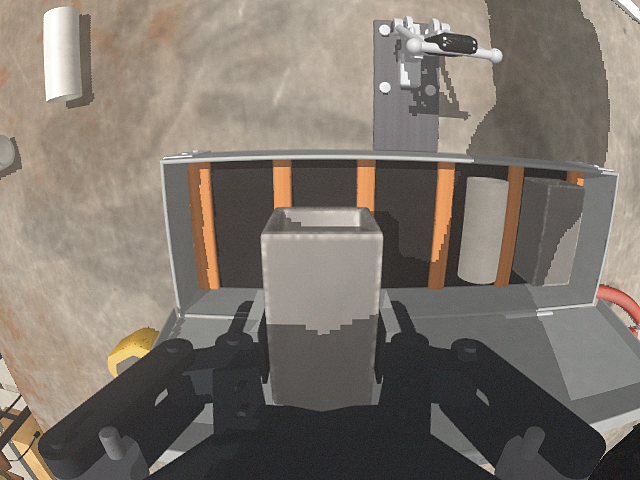

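Call:
{"op": "send_rows", "data": {"series": [{"fingers": 0, "linear": [0, 0, 4], "twist": [0, 0, 0]}, {"fingers": 0, "linear": [0, 0, 8], "twist": [0, 0, 0]}, {"fingers": 0, "linear": [0, 0, 11], "twist": [0, 0, 0]}, {"fingers": 0, "linear": [0, 0, 12.5], "twist": [0, 0, 0]}, {"fingers": 0, "linear": [0, 0, 13], "twist": [0, 0, 0]}, {"fingers": 0, "linear": [0, 0, 13.1], "twist": [0, 0, 0]}, {"fingers": 0, "linear": [0, 0, 13.1], "twist": [0, 0, 0]}, {"fingers": 0, "linear": [0, 0, 13.1], "twist": [0, 0, 0]}]}}

```text
clock: 18.45
tcp_pos: [593.0, -84.8, 191.7]
orientation: [0.001, 0.028, 1.0, -0.0]
wrist_force: [0.1, -0.3, -2.8]
gripper_width: 38.8
```

Run:
```python
from plan import *
rep(); c=snap('wrist','w15.png')
```

```text
t 18.45 grasp [593.4 -84.9  36.7] jaw 86.7 zax [ 0.003 -0.001 -1.   ] w 38.8 F [ 0.1 -0.3 -2.8] q [ 0.1   0.72 -0.06  1.85  0.08  0.57  1.5 ]
```

View pics/w15.png

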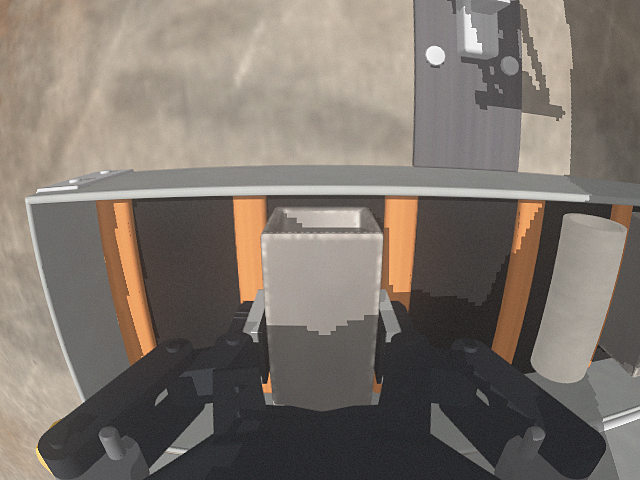

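Call:
{"op": "send_rows", "data": {"series": [{"fingers": 0, "linear": [0, 0, 0.2], "twist": [0, 0, 0]}, {"fingers": 0, "linear": [0, 0, 0.2], "twist": [0, 0, 0]}, {"fingers": 60, "linear": [0, 0, 0.2], "twist": [0, 0, 0]}, {"fingers": 60, "linear": [0, 0, 0.2], "twist": [0, 0, 0]}, {"fingers": 60, "linear": [0, 0, 0.2], "twist": [0, 0, 0]}, {"fingers": 60, "linear": [0, 0, -4], "twist": [0, 0, 0]}, {"fingers": 60, "linear": [0, 0, -9], "twist": [0, 0, 0]}, {"fingers": 100, "linear": [0, 0, -13], "twist": [0, 0, 0]}, {"fingers": 100, "linear": [0, 0, -13], "twist": [0, 0, 0]}, {"fingers": 100, "linear": [0, 0, -13], "twist": [0, 0, 0]}]}}

```text
clock: 19.5
tcp_pos: [592.4, -84.7, 321.6]
orientation: [0.001, 0.028, 1.0, -0.0]
wrist_force: [0.5, -0.0, -0.1]
gripper_width: 85.4
```

Run:
```python
from meas import *
from plan import *
rep(); c=snap('wrist','w16.png'); c=snap('top','t16.png')
rois=[('P2',470,245,528,275,34),('P3',425,268,464,320,34)]
pieces(c,rois)
go([499.7,-429.2,110],down(9.5))
```

```text
t 19.5 grasp [592.8 -84.8 166.6] jaw 86.7 zax [ 0.003 -0.001 -1.   ] w 85.4 F [ 0.5 -0.  -0.1] q [ 0.11  0.54 -0.08  1.75  0.05  0.85  1.53]
P2 cen [ 500.1 -429.6] size [32.3 82.5] ang 11.3 zmax 36.0 n 519
P3 cen [ 423.3 -298.6] size [79.9 33.4] ang 0.9 zmax 35.9 n 536
linear [7.25, -34.92, 5.49] twist [-0.001, -0.001, 1.348] rows>= 9.0
```

View pics/w16.png

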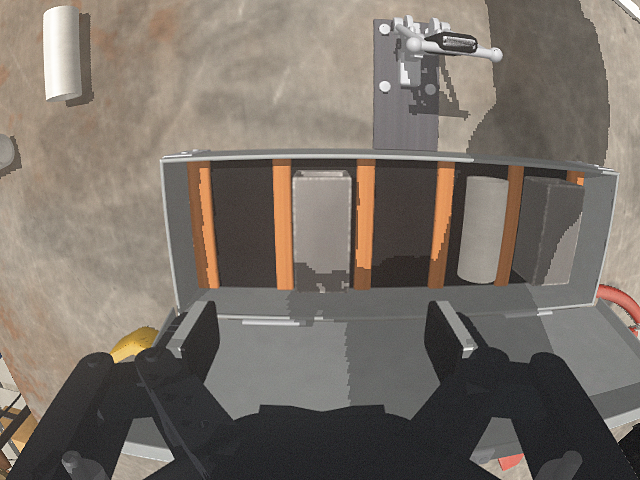

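Call:
{"op": "send_rows", "data": {"series": [{"fingers": 100, "linear": [7.25, -34.9, 0], "twist": [0, 0, 1.34]}, {"fingers": 100, "linear": [7.25, -34.9, 0], "twist": [0, 0, 1.34]}, {"fingers": 100, "linear": [7.25, -34.9, 0], "twist": [0, 0, 1.34]}, {"fingers": 100, "linear": [7.25, -34.9, 0], "twist": [0, 0, 1.34]}, {"fingers": 100, "linear": [7.25, -34.9, 0], "twist": [0, 0, 1.34]}, {"fingers": 100, "linear": [7.25, -34.9, 0], "twist": [0, 0, 1.34]}, {"fingers": 100, "linear": [7.25, -34.9, 0], "twist": [0, 0, 1.34]}, {"fingers": 100, "linear": [7.25, -34.9, 2], "twist": [0, 0, 1.34]}, {"fingers": 100, "linear": [7.25, -34.9, 5.5], "twist": [0, 0, 1.34]}, {"fingers": 100, "linear": [7.25, -34.9, 5.5], "twist": [0, 0, 1.34]}]}}

```text
clock: 20.6
tcp_pos: [498.8, -427.6, 259.8]
orientation: [-0.005, 0.644, 0.765, -0.0]
wrist_force: [0.1, 1.3, -0.7]
gripper_width: 85.5
```

Call:
{"op": "send_rows", "data": {"series": [{"fingers": 80, "linear": [0, 0, 0], "twist": [0, 0, 0]}, {"fingers": 80, "linear": [0, 0, 0], "twist": [0, 0, 0]}, {"fingers": 80, "linear": [0, 0, 0], "twist": [0, 0, 0]}]}}

```text
clock: 20.9
tcp_pos: [500.7, -429.0, 267.2]
orientation: [0.001, 0.642, 0.767, 0.0]
wrist_force: [0.9, -0.4, -0.8]
gripper_width: 68.1
```

Run:
```python
from plan import *
rep(); c=snap('wrist','w17.png')
go([499.8,-429.4,25],down(10))
```

```text
t 20.9 grasp [ 501.  -429.3  112.2] jaw 10.1 zax [ 0.002 -0.002 -1.   ] w 68.1 F [ 0.9 -0.4 -0.8] q [ 0.48  0.7   0.27  1.64 -0.24  0.82  1.03]
linear [-0.0, -0.1, 8.72] twist [0.002, 0.002, 0.001] rows>= 2.0
```

View pics/w17.png

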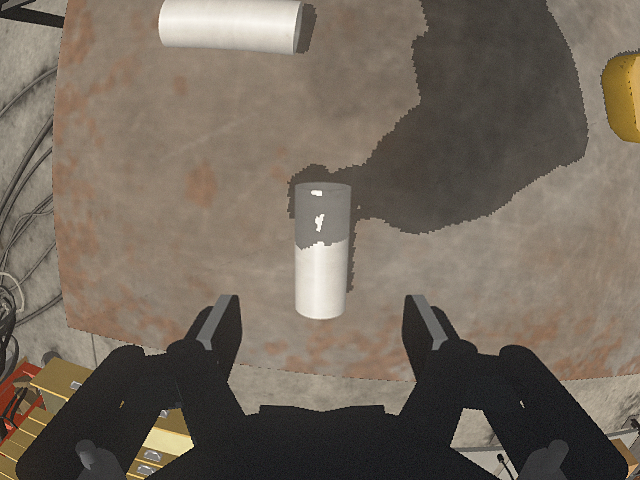

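The pipe is centred in the jaws at column 321. Descending and gripping.

Call:
{"op": "send_rows", "data": {"series": [{"fingers": 80, "linear": [0, -0.1, 3], "twist": [0, 0, 0]}, {"fingers": 80, "linear": [0, -0.1, 6], "twist": [0, 0, 0]}, {"fingers": 80, "linear": [0, -0.1, 8], "twist": [0, 0, 0]}, {"fingers": 80, "linear": [0, -0.1, 8.7], "twist": [0, 0, 0]}, {"fingers": 80, "linear": [0, -0.1, 8.7], "twist": [0, 0, 0]}, {"fingers": 0, "linear": [0, -0.1, 8.7], "twist": [0, 0, 0]}, {"fingers": 0, "linear": [0, -0.1, 8.7], "twist": [0, 0, 0]}, {"fingers": 0, "linear": [0, -0.1, 8.7], "twist": [0, 0, 0]}, {"fingers": 0, "linear": [0, -0.1, 8.7], "twist": [0, 0, 0]}, {"fingers": 0, "linear": [0, -0.1, 8.7], "twist": [0, 0, 0]}]}}

```text
clock: 21.95
tcp_pos: [499.8, -429.6, 180.4]
orientation: [0.002, 0.643, 0.766, 0.0]
wrist_force: [-0.9, 0.9, 7.3]
gripper_width: 31.5
```

Run:
```python
from plan import *
rep()
```

```text
t 21.95 grasp [ 500.2 -429.9   25.4] jaw 10.0 zax [ 0.003 -0.002 -1.   ] w 31.5 F [-0.9  0.9  7.3] q [ 0.5   0.81  0.23  1.7  -0.28  0.66  1.06]
```

Call:
{"op": "send_rows", "data": {"series": [{"fingers": 0, "linear": [0, 0, -4], "twist": [0, 0, 0]}, {"fingers": 0, "linear": [0, 0, -8], "twist": [0, 0, 0]}, {"fingers": 0, "linear": [0, 0, -12], "twist": [0, 0, 0]}, {"fingers": 0, "linear": [0, 0, -14], "twist": [0, 0, 0]}, {"fingers": 0, "linear": [0, 0, -14], "twist": [0, 0, 0]}, {"fingers": 0, "linear": [0, 0, -14], "twist": [0, 0, 0]}, {"fingers": 0, "linear": [0, 0, -14], "twist": [0, 0, 0]}]}}

```text
clock: 22.65
tcp_pos: [498.9, -428.6, 317.3]
orientation: [-0.001, 0.643, 0.766, -0.0]
wrist_force: [-0.5, -0.3, -2.1]
gripper_width: 31.8
```

Run:
```python
from plan import *
rep(); c=snap('wrist','w18.png')
go(np.r_[bay(-2),165],down(86.75))
```

```text
t 22.65 grasp [ 498.7 -428.5  162.3] jaw 10.0 zax [-0.001  0.001 -1.   ] w 31.8 F [-0.5 -0.3 -2.1] q [ 0.46  0.65  0.3   1.6  -0.22  0.93  1.01]
linear [26.08, 13.65, -0.27] twist [-0.0, -0.002, -1.34] rows>= 9.0
```

View pics/w18.png

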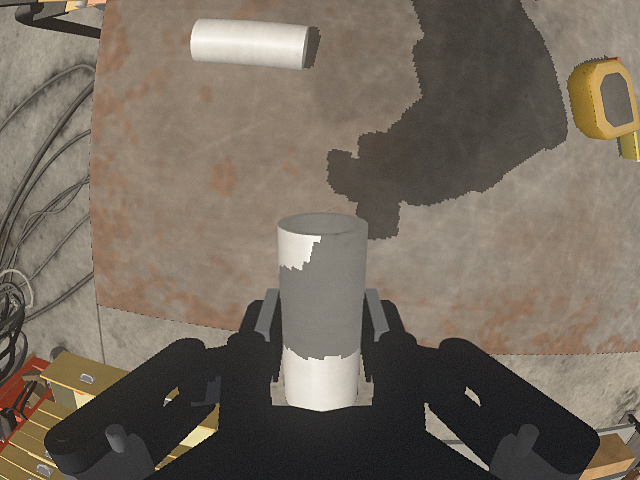

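Call:
{"op": "send_rows", "data": {"series": [{"fingers": 0, "linear": [26.1, 13.65, -0.3], "twist": [0, 0, -1.34]}, {"fingers": 0, "linear": [26.1, 13.65, -0.3], "twist": [0, 0, -1.34]}, {"fingers": 0, "linear": [26.1, 13.65, -0.3], "twist": [0, 0, -1.34]}, {"fingers": 0, "linear": [26.1, 13.65, -0.3], "twist": [0, 0, -1.34]}, {"fingers": 0, "linear": [26.1, 13.65, -0.3], "twist": [0, 0, -1.34]}, {"fingers": 0, "linear": [26.1, 13.65, -0.3], "twist": [0, 0, -1.34]}, {"fingers": 0, "linear": [26.1, 13.65, -0.3], "twist": [0, 0, -1.34]}, {"fingers": 0, "linear": [26.1, 13.65, -0.3], "twist": [0, 0, -1.34]}, {"fingers": 0, "linear": [26.1, 13.65, -0.3], "twist": [0, 0, -1.34]}, {"fingers": 0, "linear": [26.1, 13.65, -0.3], "twist": [0, 0, -1.34]}]}}

```text
clock: 23.7
tcp_pos: [588.2, -148.6, 320.4]
orientation: [-0.001, 0.027, 1.0, 0.0]
wrist_force: [-0.7, -0.8, -2.2]
gripper_width: 31.4
```

Call:
{"op": "send_rows", "data": {"series": [{"fingers": 0, "linear": [0, 0, 0], "twist": [0, 0, 0]}, {"fingers": 0, "linear": [0, 0, 0], "twist": [0, 0, 0]}, {"fingers": 0, "linear": [0, 0, 0], "twist": [0, 0, 0]}]}}

```text
clock: 24.0
tcp_pos: [588.4, -148.4, 321.4]
orientation: [0.0, 0.029, 1.0, -0.0]
wrist_force: [0.4, 0.6, -1.3]
gripper_width: 31.8
```

Run:
```python
from plan import *
rep(); c=snap('wrist','w19.png')
go(np.r_[bay(-2),32.5],down(86.75))
```

```text
t 24.0 grasp [ 588.5 -148.5  166.4] jaw 86.6 zax [ 0.    -0.001 -1.   ] w 31.8 F [ 0.4  0.6 -1.3] q [ 0.21  0.56 -0.07  1.73  0.05  0.86  1.64]
linear [0.03, 0.03, 13.4] twist [-0.001, 0.0, -0.002] rows>= 3.0
```

View pics/w19.png

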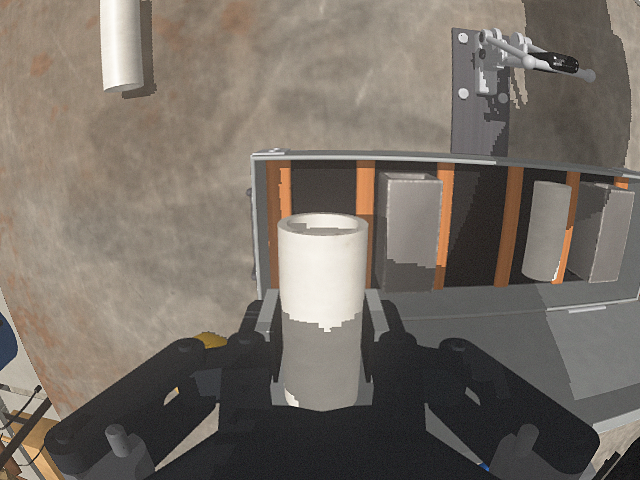

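Call:
{"op": "send_rows", "data": {"series": [{"fingers": 0, "linear": [0, 0, 4], "twist": [0, 0, 0]}, {"fingers": 0, "linear": [0, 0, 8], "twist": [0, 0, 0]}, {"fingers": 0, "linear": [0, 0, 11], "twist": [0, 0, 0]}, {"fingers": 0, "linear": [0, 0, 12.8], "twist": [0, 0, 0]}, {"fingers": 0, "linear": [0, 0, 13.4], "twist": [0, 0, 0]}, {"fingers": 0, "linear": [0, 0, 13.4], "twist": [0, 0, 0]}, {"fingers": 0, "linear": [0, 0, 13.4], "twist": [0, 0, 0]}, {"fingers": 0, "linear": [0, 0, 13.4], "twist": [0, 0, 0]}]}}

```text
clock: 24.85
tcp_pos: [589.0, -148.6, 188.4]
orientation: [0.001, 0.029, 1.0, -0.0]
wrist_force: [0.5, 0.2, -2.6]
gripper_width: 31.7
```

Run:
```python
from plan import *
rep(); c=snap('wrist','w20.png')
```

```text
t 24.85 grasp [ 589.3 -148.7   33.4] jaw 86.7 zax [ 0.002 -0.001 -1.   ] w 31.7 F [ 0.5  0.2 -2.6] q [ 0.21  0.73 -0.06  1.83  0.07  0.58  1.62]
```

View pics/w20.png

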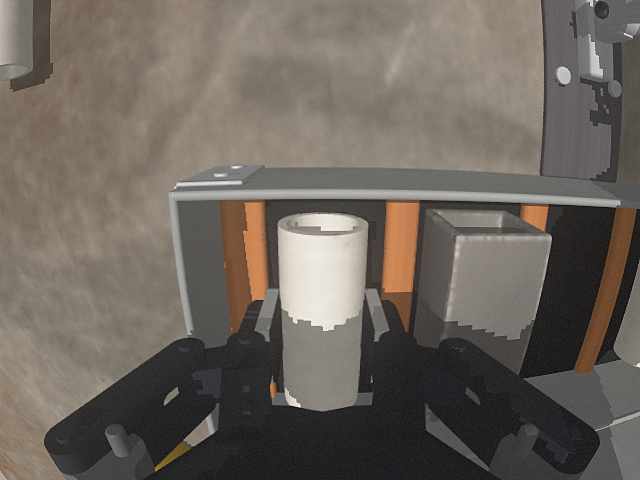

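The pipe sits between the battens, with inner edges at about columns 266 and 387. Releasing.

Call:
{"op": "send_rows", "data": {"series": [{"fingers": 0, "linear": [0, 0, 0.1], "twist": [0, 0, 0]}, {"fingers": 56, "linear": [0, 0, 0.1], "twist": [0, 0, 0]}, {"fingers": 56, "linear": [0, 0, 0.1], "twist": [0, 0, 0]}, {"fingers": 56, "linear": [0, 0, 0.1], "twist": [0, 0, 0]}, {"fingers": 56, "linear": [0, 0, 0.1], "twist": [0, 0, 0]}, {"fingers": 56, "linear": [0, 0, -4], "twist": [0, 0, 0]}, {"fingers": 56, "linear": [0, 0, -9], "twist": [0, 0, 0]}, {"fingers": 100, "linear": [0, 0, -14], "twist": [0, 0, 0]}, {"fingers": 100, "linear": [0, 0, -14], "twist": [0, 0, 0]}, {"fingers": 100, "linear": [0, 0, -14], "twist": [0, 0, 0]}]}}

```text
clock: 25.9
tcp_pos: [588.6, -148.5, 329.1]
orientation: [0.002, 0.028, 1.0, -0.001]
wrist_force: [-1.3, 0.1, -0.5]
gripper_width: 85.2
```

Run:
```python
from meas import *
from plan import *
rep(); c=snap('wrist','w21.png'); c=snap('top','t21.png')
pieces(c,[('P3',425,268,464,320,34)])
go([423.4,-298.7,110],down(91.2))
```

```text
t 25.9 grasp [ 589.1 -148.7  174.1] jaw 86.7 zax [ 0.003 -0.001 -1.   ] w 85.2 F [-1.3  0.1 -0.5] q [ 0.21  0.55 -0.07  1.72  0.05  0.87  1.64]
P3 cen [ 423.5 -299.6] size [79.1 29.4] ang 0.3 zmax 37.1 n 289
linear [15.57, -15.94, 6.19] twist [-0.0, -0.001, -0.078] rows>= 5.0
```

View pics/w21.png

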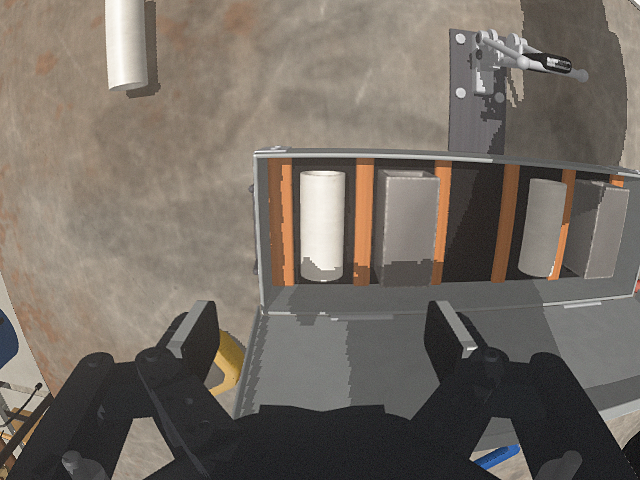

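Call:
{"op": "send_rows", "data": {"series": [{"fingers": 80, "linear": [15.6, -15.95, 0], "twist": [0, 0, -0.08]}, {"fingers": 80, "linear": [15.6, -15.95, 0], "twist": [0, 0, -0.08]}, {"fingers": 80, "linear": [15.6, -15.95, 0], "twist": [0, 0, -0.08]}, {"fingers": 80, "linear": [15.6, -15.95, 3], "twist": [0, 0, -0.08]}, {"fingers": 80, "linear": [15.6, -15.95, 6.2], "twist": [0, 0, -0.08]}, {"fingers": 80, "linear": [15.6, -15.95, 6.2], "twist": [0, 0, -0.08]}, {"fingers": 80, "linear": [15.6, -15.95, 6.2], "twist": [0, 0, -0.08]}, {"fingers": 80, "linear": [15.6, -15.95, 6.2], "twist": [0, 0, -0.08]}, {"fingers": 80, "linear": [15.6, -15.95, 6.2], "twist": [0, 0, -0.08]}, {"fingers": 80, "linear": [15.6, -15.95, 6.2], "twist": [0, 0, -0.08]}]}}

```text
clock: 27.0
tcp_pos: [424.6, -298.2, 266.2]
orientation: [0.001, -0.012, 1.0, -0.001]
wrist_force: [-0.3, -0.4, -0.0]
gripper_width: 68.5
```

Run:
```python
from plan import *
rep(); c=snap('wrist','w22.png')
go([423.4,-298.7,25],down(91.2))
```

```text
t 27.0 grasp [ 424.9 -298.4  111.2] jaw 91.4 zax [ 0.002 -0.001 -1.   ] w 68.5 F [-0.3 -0.4 -0. ] q [ 0.58  0.52 -0.09  2.01  0.08  0.61  2.04]
linear [0.12, -0.03, 8.62] twist [-0.001, 0.002, 0.004] rows>= 2.0
```

View pics/w22.png

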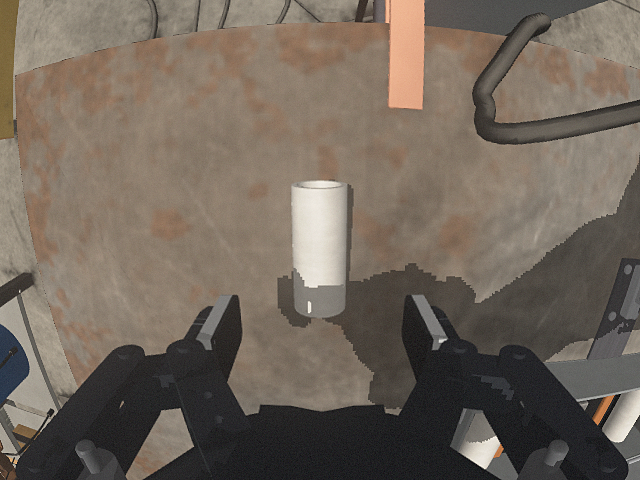

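Call:
{"op": "send_rows", "data": {"series": [{"fingers": 80, "linear": [0.12, -0.03, 3], "twist": [0, 0, 0]}, {"fingers": 80, "linear": [0.12, -0.03, 6], "twist": [0, 0, 0]}, {"fingers": 80, "linear": [0.12, -0.03, 8], "twist": [0, 0, 0]}, {"fingers": 80, "linear": [0.12, -0.03, 8.6], "twist": [0, 0, 0]}, {"fingers": 80, "linear": [0.12, -0.03, 8.6], "twist": [0, 0, 0]}, {"fingers": 0, "linear": [0.12, -0.03, 8.6], "twist": [0, 0, 0]}, {"fingers": 0, "linear": [0.12, -0.03, 8.6], "twist": [0, 0, 0]}, {"fingers": 0, "linear": [0.12, -0.03, 8.6], "twist": [0, 0, 0]}, {"fingers": 0, "linear": [0.12, -0.03, 8.6], "twist": [0, 0, 0]}, {"fingers": 0, "linear": [0.12, -0.03, 8.6], "twist": [0, 0, 0]}]}}

```text
clock: 28.05
tcp_pos: [422.9, -299.3, 181.0]
orientation: [0.001, -0.012, 1.0, -0.001]
wrist_force: [-0.8, 1.5, 9.3]
gripper_width: 31.3
```

Run:
```python
from plan import *
rep()
```

```text
t 28.05 grasp [ 423.3 -299.5   26. ] jaw 91.3 zax [ 0.002 -0.002 -1.   ] w 31.3 F [-0.8  1.5  9.3] q [ 0.57  0.66 -0.07  2.07  0.1   0.4   2.02]
```

Call:
{"op": "send_rows", "data": {"series": [{"fingers": 0, "linear": [0, 0, -4], "twist": [0, 0, 0]}, {"fingers": 0, "linear": [0, 0, -8], "twist": [0, 0, 0]}, {"fingers": 0, "linear": [0, 0, -12], "twist": [0, 0, 0]}, {"fingers": 0, "linear": [0, 0, -16], "twist": [0, 0, 0]}, {"fingers": 0, "linear": [0, 0, -16], "twist": [0, 0, 0]}, {"fingers": 0, "linear": [0, 0, -16], "twist": [0, 0, 0]}, {"fingers": 0, "linear": [0, 0, -16], "twist": [0, 0, 0]}]}}

```text
clock: 28.75
tcp_pos: [422.0, -298.9, 338.8]
orientation: [-0.0, -0.012, 1.0, 0.0]
wrist_force: [-0.7, -0.1, -2.1]
gripper_width: 31.4
```

Run:
```python
from plan import *
rep(); c=snap('wrist','w23.png')
go(np.r_[bay(0),190],down(86.75))
```

```text
t 28.75 grasp [ 421.8 -298.9  183.8] jaw 91.3 zax [-0.001  0.    -1.   ] w 31.4 F [-0.7 -0.1 -2.1] q [ 0.6   0.42 -0.1   1.94  0.06  0.79  2.06]
linear [-17.99, 27.44, -0.66] twist [0.0, -0.001, 0.08] rows>= 7.0
```

View pics/w23.png

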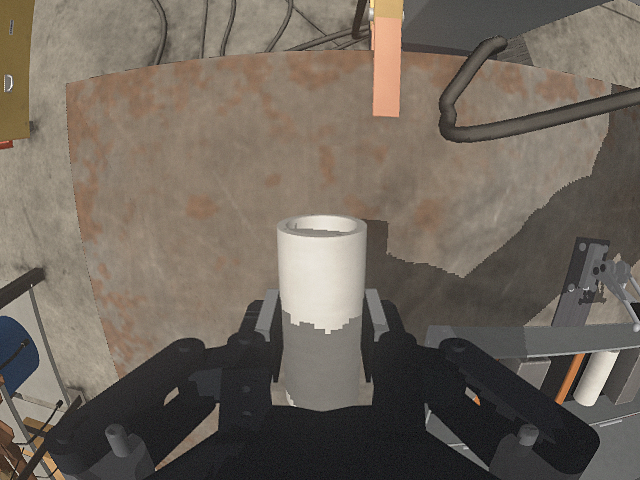

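Call:
{"op": "send_rows", "data": {"series": [{"fingers": 0, "linear": [-18, 27.45, -0.7], "twist": [0, 0, 0.08]}, {"fingers": 0, "linear": [-18, 27.45, -0.7], "twist": [0, 0, 0.08]}, {"fingers": 0, "linear": [-18, 27.45, -0.7], "twist": [0, 0, 0.08]}, {"fingers": 0, "linear": [-18, 27.45, -0.7], "twist": [0, 0, 0.08]}, {"fingers": 0, "linear": [-18, 27.45, -0.7], "twist": [0, 0, 0.08]}, {"fingers": 0, "linear": [-18, 27.45, -0.7], "twist": [0, 0, 0.08]}, {"fingers": 0, "linear": [-18, 27.45, -0.7], "twist": [0, 0, 0.08]}, {"fingers": 0, "linear": [-18, 27.45, -0.7], "twist": [0, 0, 0.08]}, {"fingers": 0, "linear": [-18, 27.45, -0.7], "twist": [0, 0, 0.08]}, {"fingers": 0, "linear": [-18, 27.45, -0.7], "twist": [0, 0, 0.08]}]}}

```text
clock: 29.8
tcp_pos: [595.4, -21.8, 345.5]
orientation: [-0.001, 0.029, 1.0, -0.001]
wrist_force: [0.0, -0.5, -1.8]
gripper_width: 31.4
```

Call:
{"op": "send_rows", "data": {"series": [{"fingers": 0, "linear": [0, 0, 0], "twist": [0, 0, 0]}, {"fingers": 0, "linear": [0, 0, 0], "twist": [0, 0, 0]}, {"fingers": 0, "linear": [0, 0, 0], "twist": [0, 0, 0]}]}}

```text
clock: 30.1
tcp_pos: [595.9, -21.3, 346.6]
orientation: [0.0, 0.029, 1.0, -0.0]
wrist_force: [0.1, 0.5, -2.9]
gripper_width: 31.8
```

Run:
```python
from plan import *
rep(); c=snap('wrist','w24.png')
go(np.r_[bay(0),32.5],down(86.75))
```

```text
t 30.1 grasp [596.  -21.4 191.6] jaw 86.7 zax [ 0.001 -0.001 -1.   ] w 31.8 F [ 0.1  0.5 -2.9] q [ 0.02  0.51 -0.1   1.73  0.06  0.9   1.41]
linear [0.06, 0.08, 15.92] twist [-0.001, 0.001, -0.001] rows>= 4.0
```

View pics/w24.png

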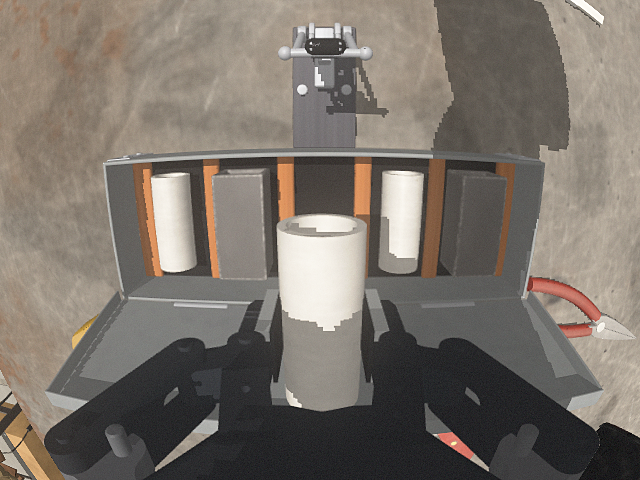

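Call:
{"op": "send_rows", "data": {"series": [{"fingers": 0, "linear": [0, 0.08, 4], "twist": [0, 0, 0]}, {"fingers": 0, "linear": [0, 0.08, 8], "twist": [0, 0, 0]}, {"fingers": 0, "linear": [0, 0.08, 12], "twist": [0, 0, 0]}, {"fingers": 0, "linear": [0, 0.08, 14.5], "twist": [0, 0, 0]}, {"fingers": 0, "linear": [0, 0.08, 15.6], "twist": [0, 0, 0]}, {"fingers": 0, "linear": [0, 0.08, 15.9], "twist": [0, 0, 0]}, {"fingers": 0, "linear": [0, 0.08, 15.9], "twist": [0, 0, 0]}, {"fingers": 0, "linear": [0, 0.08, 15.9], "twist": [0, 0, 0]}, {"fingers": 0, "linear": [0, 0.08, 15.9], "twist": [0, 0, 0]}]}}

```text
clock: 31.05
tcp_pos: [596.7, -19.9, 188.6]
orientation: [0.001, 0.028, 1.0, -0.0]
wrist_force: [0.3, -0.3, -1.4]
gripper_width: 31.6
```

Run:
```python
from plan import *
rep(); c=snap('wrist','w25.png')
```

```text
t 31.05 grasp [597.2 -20.   33.6] jaw 86.7 zax [ 0.003 -0.001 -1.   ] w 31.6 F [ 0.3 -0.3 -1.4] q [ 0.    0.72 -0.08  1.86  0.1   0.56  1.37]
```

View pics/w25.png

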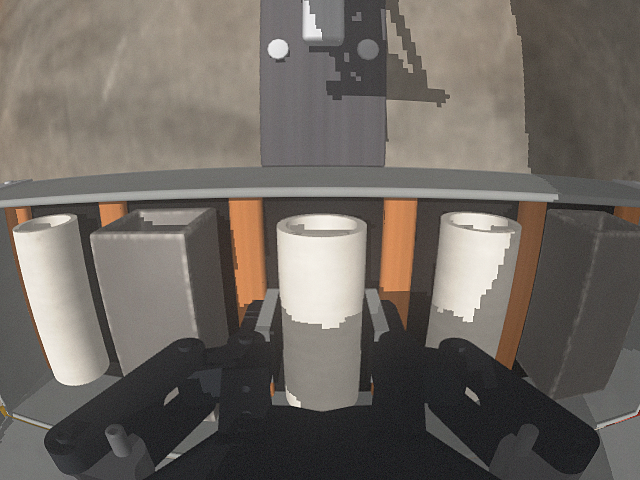

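Centred. Releasing and lifting high.

Call:
{"op": "send_rows", "data": {"series": [{"fingers": 0, "linear": [0, 0, 0.1], "twist": [0, 0, 0]}, {"fingers": 56, "linear": [0, 0, 0.1], "twist": [0, 0, 0]}, {"fingers": 56, "linear": [0, 0, 0.1], "twist": [0, 0, 0]}, {"fingers": 56, "linear": [0, 0, 0.1], "twist": [0, 0, 0]}, {"fingers": 56, "linear": [0, 0, 0.1], "twist": [0, 0, 0]}, {"fingers": 56, "linear": [0, 0, -4], "twist": [0, 0, 0]}, {"fingers": 56, "linear": [0, 0, -9], "twist": [0, 0, 0]}, {"fingers": 56, "linear": [0, 0, -14], "twist": [0, 0, 0]}, {"fingers": 56, "linear": [0, 0, -19], "twist": [0, 0, 0]}, {"fingers": 56, "linear": [0, 0, -20], "twist": [0, 0, 0]}]}}

```text
clock: 32.1
tcp_pos: [597.1, -19.7, 393.8]
orientation: [0.005, 0.029, 1.0, -0.0]
wrist_force: [0.1, -0.1, 0.2]
gripper_width: 47.8
```

Call:
{"op": "send_rows", "data": {"series": [{"fingers": 0, "linear": [0, -5, -5], "twist": [0, 0, 0]}, {"fingers": 0, "linear": [0, -10, -5], "twist": [0, 0, 0]}, {"fingers": 0, "linear": [0, -15, -5], "twist": [0, 0, 0]}, {"fingers": 0, "linear": [0, -20, -5], "twist": [0, 0, 0]}, {"fingers": 0, "linear": [0, -20, -5], "twist": [0, 0, 0]}, {"fingers": 0, "linear": [0, -20, -5], "twist": [0, 0, 0]}]}}

```text
clock: 32.7
tcp_pos: [583.7, -222.9, 436.9]
orientation: [-0.0, 0.031, 1.0, -0.001]
wrist_force: [0.4, -0.3, -0.6]
gripper_width: 0.0
```

Run:
```python
from plan import *
rep(); c=snap('wrist','w26.png'); c=snap('top','t26.png'); W=cloud(c)
s=snap('side','s26.png'); Ws=cloud(s)
# lid angle: case-frame
def cf(P): d=P[...,:2]-C; return np.stack([d@ex,d@ey,P[...,2]],-1)
for nm,cl in (('top',W),('side',Ws)):
    q=cf(cl).reshape(-1,3); m=(abs(q[:,1])<170)&(q[:,0]>50)&(q[:,0]<110)&(q[:,2]>70)&(q[:,2]<200)&(abs(q[:,1])>15)
    q=q[m];print(nm,len(q))
    for z in range(70,190,10):
        k=q[(q[:,2]>=z)&(q[:,2]<z+10)]
        if len(k): print(z,len(k),np.round(np.percentile(k[:,0],[5,50,95]),1))
im=cv2.resize(c['frame'][140:300,225:425],None,fx=4,fy=3.75,interpolation=cv2.INTER_CUBIC);cv2.imwrite('pics/t26z.png',im)
im=cv2.resize(s['frame'][170:310,265:425],None,fx=4.2,fy=4.2,interpolation=cv2.INTER_CUBIC);cv2.imwrite('pics/s26z.png',im)
```

```text
t 32.7 grasp [ 583.6 -223.2  281.9] jaw 86.4 zax [-0.001 -0.002 -1.   ] w 0.0 F [ 0.4 -0.3 -0.6] q [ 0.33  0.47 -0.07  1.53  0.04  1.14  1.76]
top 3182
70 270 [60.6 63.1 65. ]
80 260 [62.6 64.7 66.4]
90 258 [64.1 66.2 68.1]
100 291 [65.5 67.7 69.8]
110 259 [67.  69.2 71.2]
120 290 [68.7 70.7 72.9]
130 287 [70.5 72.4 74.1]
140 283 [71.9 73.9 75.6]
150 78 [72.6 74.  75.1]
160 7 [73.5 80.7 82.8]
170 829 [68.2 74.5 80.6]
180 70 [66.7 70.2 77.2]
side 3048
70 271 [60.5 63.2 65.9]
80 277 [62.1 64.7 67.5]
90 273 [63.8 66.1 68.7]
100 286 [65.  67.8 70.6]
110 282 [66.8 69.3 72.2]
120 291 [68.3 70.9 73.7]
130 293 [69.8 72.5 75.2]
140 284 [71.8 74.  77.3]
150 289 [72.9 75.6 78.2]
160 281 [74.7 77.1 79.6]
170 219 [66.7 72.2 80.1]
180 2 [67.6 67.8 68. ]
```

View pics/t26z.png

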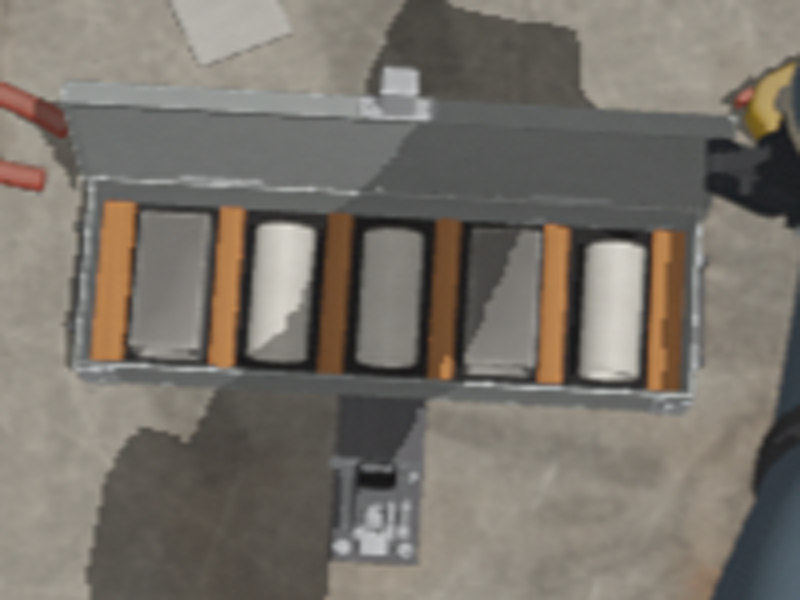

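View pics/s26z.png

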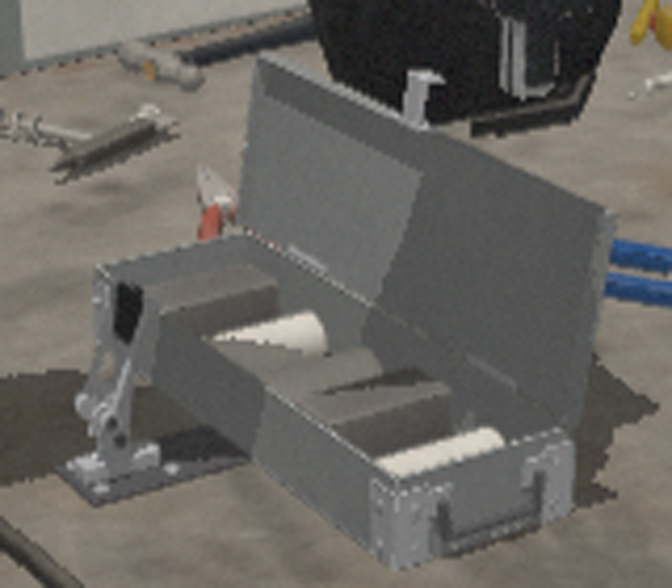

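View pics/w26.png

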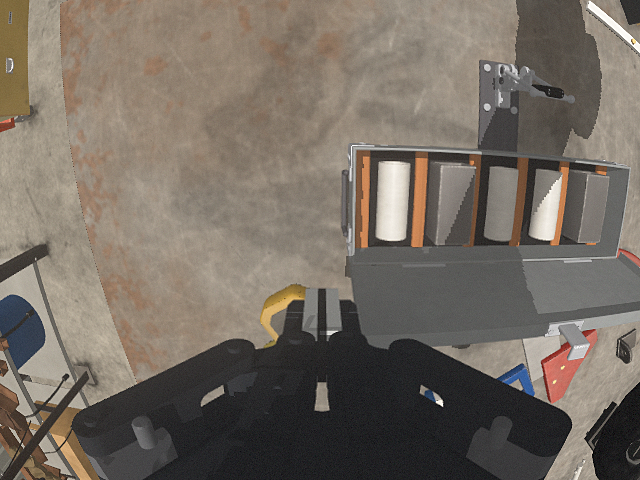

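All five pieces lie in their bays, one each. The lid leans back about 1.72 rad. Next I close it with the shut fingertips from behind, at case y = -70 so they clear the keeper.

Run:
```python
from plan import *
go(casept(112,-70,264),down(86.75),off=173)
```

```text
linear [-11.15, 12.72, 0.03] twist [0.001, 0.0, 0.002] rows>= 4.0
```

Call:
{"op": "send_rows", "data": {"series": [{"fingers": 0, "linear": [-11.15, 12.7, 0], "twist": [0, 0, 0]}, {"fingers": 0, "linear": [-11.15, 12.7, 0], "twist": [0, 0, 0]}, {"fingers": 0, "linear": [-11.15, 12.7, 0], "twist": [0, 0, 0]}, {"fingers": 0, "linear": [-11.15, 12.7, 0], "twist": [0, 0, 0]}, {"fingers": 0, "linear": [-11.15, 12.7, 3], "twist": [0, 0, 0]}, {"fingers": 0, "linear": [-11.15, 12.7, 7], "twist": [0, 0, 0]}, {"fingers": 0, "linear": [-11.15, 12.7, 11], "twist": [0, 0, 0]}, {"fingers": 0, "linear": [-11.15, 12.7, 11], "twist": [0, 0, 0]}, {"fingers": 0, "linear": [-11.15, 12.7, 11], "twist": [0, 0, 0]}, {"fingers": 0, "linear": [-11.15, 12.7, 11], "twist": [0, 0, 0]}]}}

```text
clock: 33.85
tcp_pos: [704.1, -98.1, 330.3]
orientation: [0.002, 0.028, 1.0, -0.0]
wrist_force: [0.2, 0.6, 0.5]
gripper_width: 0.3
```

Run:
```python
from plan import *
rep(); c=snap('side','s27.png');cv2.imwrite('pics/s27z.png',cv2.resize(c['frame'][120:320,255:455],None,fx=3,fy=3))
s,p,Rt=st()
for th in [95,90,85,80,75,70,65,60,55,50,45,40,35,30,25,20,15,10,6,3,0,-1]:
    t=np.deg2rad(th); r=100
    cx=59-r*np.cos(t)+3*np.sin(t); cz=58+r*np.sin(t)+3*np.cos(t)
    T=casept(cx+11,-70,cz)-173*down(86.75).apply([0,0,1])
    print(th,np.round(Rt.inv().apply(T-p)/10,2))
```

```text
t 33.85 grasp [704.8 -98.2 175.3] jaw 86.8 zax [ 0.004 -0.001 -1.   ] w 0.3 F [0.2 0.6 0.5] q [ 0.12  0.69 -0.08  1.42  0.06  1.03  1.54]
95 [ 3.11  0.18 -0.  ]
90 [ 3.98  0.18 -0.07]
85 [ 4.85  0.18 -0.06]
80 [5.72 0.18 0.02]
75 [6.58 0.18 0.18]
70 [7.42 0.18 0.41]
65 [8.24 0.18 0.72]
60 [9.03 0.18 1.1 ]
55 [9.78 0.18 1.54]
50 [10.49  0.18  2.05]
45 [11.15  0.19  2.61]
40 [11.76  0.19  3.24]
35 [12.32  0.19  3.91]
30 [12.81  0.19  4.63]
25 [13.24  0.19  5.39]
20 [13.6   0.19  6.18]
15 [13.89  0.19  7.01]
10 [14.11  0.19  7.85]
6 [14.23  0.19  8.54]
3 [14.29  0.19  9.06]
0 [14.32  0.19  9.58]
-1 [14.33  0.19  9.76]
```

View pics/s27z.png

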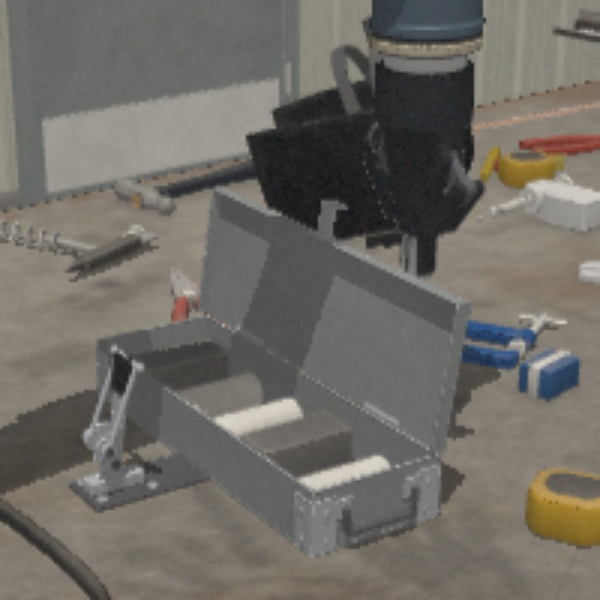

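Call:
{"op": "send_rows", "data": {"series": [{"fingers": 0, "linear": [2, 0.2, 0], "twist": [0, 0, 0]}, {"fingers": 0, "linear": [3.1, 0.2, 0], "twist": [0, 0, 0]}, {"fingers": 0, "linear": [4, 0.2, -0.1], "twist": [0, 0, 0]}, {"fingers": 0, "linear": [4.9, 0.2, -0.1], "twist": [0, 0, 0]}, {"fingers": 0, "linear": [5.7, 0.2, 0], "twist": [0, 0, 0]}, {"fingers": 0, "linear": [6.6, 0.2, 0.2], "twist": [0, 0, 0]}, {"fingers": 0, "linear": [7.4, 0.2, 0.4], "twist": [0, 0, 0]}, {"fingers": 0, "linear": [8.2, 0.2, 0.7], "twist": [0, 0, 0]}, {"fingers": 0, "linear": [9, 0.2, 1.1], "twist": [0, 0, 0]}, {"fingers": 0, "linear": [9.8, 0.2, 1.5], "twist": [0, 0, 0]}]}}

```text
clock: 34.9
tcp_pos: [604.8, -91.5, 311.9]
orientation: [0.0, 0.028, 1.0, -0.0]
wrist_force: [2.4, 1.1, -0.3]
gripper_width: 0.3
```

Run:
```python
from plan import *
rep(); c=snap('side','s28.png');cv2.imwrite('pics/s28z.png',cv2.resize(c['frame'][120:320,255:455],None,fx=3,fy=3))
```

```text
t 34.9 grasp [604.8 -91.6 156.9] jaw 86.7 zax [ 0.    -0.001 -1.   ] w 0.3 F [ 2.4  1.1 -0.3] q [ 0.13  0.57 -0.08  1.73  0.06  0.85  1.53]
```

View pics/s28z.png

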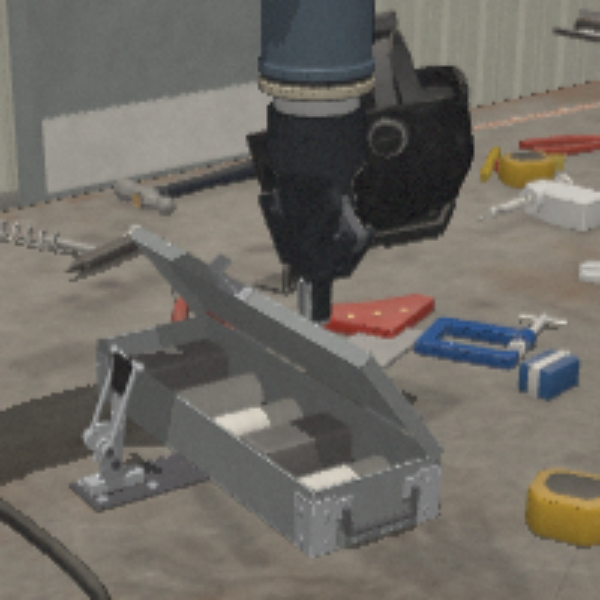

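Call:
{"op": "send_rows", "data": {"series": [{"fingers": 0, "linear": [0.7, 0, 0.55], "twist": [0, 0, 0]}, {"fingers": 0, "linear": [1.35, 0, 1.1], "twist": [0, 0, 0]}, {"fingers": 0, "linear": [1.95, 0, 1.75], "twist": [0, 0, 0]}, {"fingers": 0, "linear": [2.5, 0, 2.4], "twist": [0, 0, 0]}, {"fingers": 0, "linear": [3, 0, 3.1], "twist": [0, 0, 0]}, {"fingers": 0, "linear": [3.45, 0, 3.9], "twist": [0, 0, 0]}, {"fingers": 0, "linear": [3.8, 0, 4.7], "twist": [0, 0, 0]}, {"fingers": 0, "linear": [4.1, 0, 5.5], "twist": [0, 0, 0]}, {"fingers": 0, "linear": [4.3, 0, 6.35], "twist": [0, 0, 0]}, {"fingers": 0, "linear": [4.4, 0, 7], "twist": [0, 0, 0]}]}}

```text
clock: 35.95
tcp_pos: [561.3, -88.9, 241.6]
orientation: [-0.0, 0.028, 1.0, -0.0]
wrist_force: [1.1, -0.0, 1.1]
gripper_width: 0.1
```

Call:
{"op": "send_rows", "data": {"series": [{"fingers": 0, "linear": [0.1, 0, 0.4], "twist": [0, 0, 0]}, {"fingers": 0, "linear": [0.1, 0, 0.8], "twist": [0, 0, 0]}, {"fingers": 0, "linear": [0.1, 0, 1.1], "twist": [0, 0, 0]}, {"fingers": 0, "linear": [0.1, 0, 1.3], "twist": [0, 0, 0]}, {"fingers": 0, "linear": [0.1, 0, 1.3], "twist": [0, 0, 0]}]}}

```text
clock: 36.45
tcp_pos: [560.2, -88.9, 233.7]
orientation: [0.001, 0.029, 1.0, -0.001]
wrist_force: [-15.7, 2.1, 53.8]
gripper_width: -0.3
```

Run:
```python
from plan import *
rep(); c=snap('side','s29.png');cv2.imwrite('pics/s29z.png',cv2.resize(c['frame'][120:320,255:455],None,fx=3,fy=3))
```

```text
t 36.45 grasp [560.5 -89.1  78.7] jaw 86.7 zax [ 0.002 -0.001 -1.   ] w -0.3 F [-15.7   2.1  53.8] q [ 0.13  0.62 -0.08  1.91  0.08  0.61  1.51]
```

View pics/s29z.png

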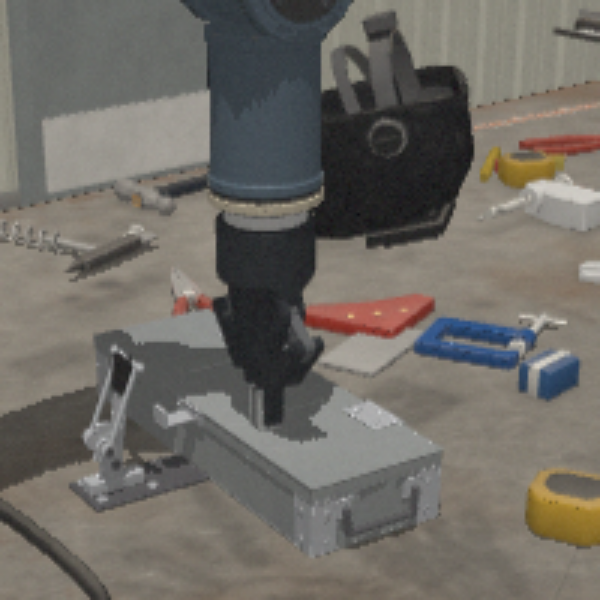

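Lid shut: the tip is at z≈60.7 under 54 N. Now up, then I look at the latch.

Call:
{"op": "send_rows", "data": {"series": [{"fingers": 0, "linear": [0, 0, -5], "twist": [0, 0, 0]}, {"fingers": 0, "linear": [0, 0, -10], "twist": [0, 0, 0]}, {"fingers": 60, "linear": [0, 3, -15], "twist": [0, 0, 0]}, {"fingers": 80, "linear": [0, 7, -15], "twist": [0, 0, 0]}, {"fingers": 80, "linear": [0, 7, -15], "twist": [0, 0, 0]}, {"fingers": 80, "linear": [0, 7, -15], "twist": [0, 0, 0]}, {"fingers": 80, "linear": [0, 7, -15], "twist": [0, 0, 0]}]}}

```text
clock: 37.2
tcp_pos: [564.3, -19.7, 378.9]
orientation: [-0.0, 0.029, 1.0, -0.001]
wrist_force: [0.0, -0.8, 0.4]
gripper_width: 68.1
```

Run:
```python
from plan import *
rep(); c=snap('wrist','w30.png'); s=snap('side','s30.png'); t=snap('top','t30.png')
cv2.imwrite('pics/s30z.png',cv2.resize(s['frame'][200:310,255:355],None,fx=5.4,fy=5.4,interpolation=cv2.INTER_CUBIC))
cv2.imwrite('pics/w30z.png',cv2.resize(c['frame'][0:240,200:440],None,fx=2.5,fy=2.5,interpolation=cv2.INTER_CUBIC))
```

```text
t 37.2 grasp [564.2 -20.  223.9] jaw 86.7 zax [-0.001 -0.001 -1.   ] w 68.1 F [ 0.  -0.8  0.4] q [ 0.02  0.44 -0.1   1.77  0.05  0.94  1.41]
```

View pics/s30z.png

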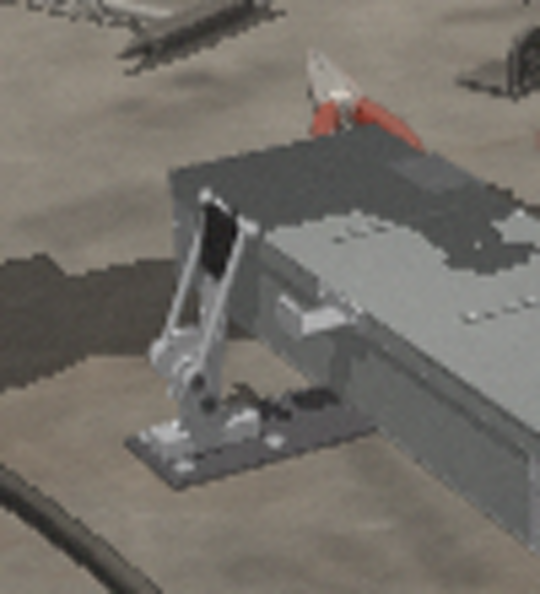

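View pics/w30z.png

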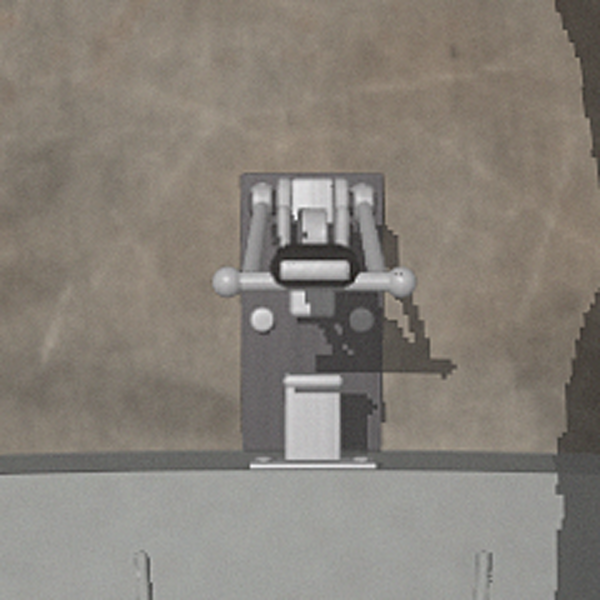

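```bash
cat >> plan.py <<'E'
def wray(c,u,v):
    K=c['mtx']; a=(u-K[0,2])/K[0,0]; b=(v-K[1,2])/K[1,1]; r=np.hypot(a,b)
    s=np.sin(r)/r if r>1e-9 else 1; return np.array([a*s,b*s,np.cos(r)])
def wpt(c,u,v,z=None):
    T=c['world_to_cam']; d=wray(c,u,v); o=-T[:3,:3].T@T[:3,3]; dw=T[:3,:3].T@d
    if z is None:
        zz=c['z_map'][int(round(v)),int(round(u))]; return o+dw*zz/d[2]
    return o+dw*(z-o[2])/dw[2]
def cf(P): P=np.asarray(P); d=P[...,:2]-C; return np.stack([d@ex,d@ey,P[...,2]],-1)
def wcloud(c):
    h,w=c['z_map'].shape; u,v=np.meshgrid(np.arange(w),np.arange(h)); K=c['mtx'];T=c['world_to_cam']
    a=(u-K[0,2])/K[0,0]; b=(v-K[1,2])/K[1,1]; r=np.hypot(a,b)+1e-9; s=np.sin(r)/r
    D=np.stack([a*s,b*s,np.cos(r)],-1); P=D*(c['z_map']/D[...,2])[...,None]
    return (P-T[:3,3])@T[:3,:3]
E
python3 - <<'E'
from plan import *
c=dict(np.load('pics/w30.npz'))
f=lambda x,y:(200+(x+.5)/2.5-.5,(y+.5)/2.5-.5)
for n,x,y in [('ballL',226,282),('ballR',403,282),('lipmid',313,382),('lipL',288,382),('lipR',340,382),('armmid',313,420),('arm back',313,452),('plateL',255,465),('plateR',375,465),('gripface',315,270),('gripdark',315,248),('lidtop',200,480),('rivL',262,318),('loopivL',262,195),('loopivR',362,195)]:
    u,v=f(x,y); print(n,(round(u),round(v)),np.round(cf(wpt(c,u,v)),1))
Wc=cf(wcloud(c)); s=dict(np.load('pics/s30.npz')); Ws=cf(cloud(s)); t=dict(np.load('pics/t30.npz')); Wt=cf(cloud(t))
for nm,W,fr in(('w',Wc,c),('s',Ws,s),('t',Wt,t)):
    q=W.reshape(-1,3); m=(abs(q[:,1])<12)&(q[:,0]>-225)&(q[:,0]<-100)&(q[:,2]>60)&(q[:,2]<135); k=q[m]
    print(nm,m.sum())
    for z in range(60,135,6):
        kk=k[(k[:,2]>=z)&(k[:,2]<z+6)]
        if len(kk): print(z,len(kk),np.round([kk[:,0].min(),np.median(kk[:,0]),kk[:,0].max()],1))
    m=(abs(abs(q[:,1])-22)<5)&(q[:,0]>-190)&(q[:,0]<-90)&(q[:,2]>90)&(q[:,2]<135); k=q[m]
    if len(k): print('balls',len(k),np.round(k.min(0)),np.round(k.max(0)),np.round(k.mean(0)))
E
```

```text
ballL (290, 112) [-115.6  -22.   117.3]
ballR (361, 112) [-115.7   21.4  116.3]
lipmid (325, 152) [-86.9  -0.3  64.3]
lipL (315, 152) [-86.9  -7.9  63.8]
lipR (336, 152) [-86.8   7.9  63.2]
armmid (325, 168) [-73.9  -0.2  52.2]
arm back (325, 180) [-63.5  -0.2  51.8]
plateL (302, 186) [-60.5 -18.4  59.8]
plateR (350, 186) [-59.4  19.7  52.8]
gripface (326, 108) [-118.4   -0.3  117.1]
gripdark (326, 99) [-124.2   -0.2  113.3]
lidtop (280, 192) [-56.1 -35.8  60.9]
rivL (304, 127) [-106.6  -18.3    6.8]
loopivL (304, 78) [-146.1  -16.2   50.9]
loopivR (344, 78) [-146.2   15.2   50.3]
w 703
60 10 [-140.7 -139.4 -135.9]
90 24 [-127.2 -127.1 -126.3]
96 5 [-126.  -125.6 -125.1]
102 24 [-125.6 -125.5 -124. ]
108 46 [-124.4 -113.4 -113.3]
114 593 [-124.1 -118.2 -113.3]
120 1 [-118.7 -118.7 -118.7]
balls 312 [-127.  -26.   91.] [-112.   25.  118.] [-117.   -2.  114.]
s 112
60 6 [-139.8 -126.9 -124.5]
66 7 [-139.3 -128.4 -125. ]
72 10 [-134.4 -128.3 -125.9]
78 7 [-128.4 -126.9 -126.2]
84 5 [-128.5 -128.3 -126. ]
90 15 [-128.9 -126.6 -123.8]
96 14 [-127.6 -125.3 -121.1]
102 16 [-126.7 -123.9 -119.8]
108 12 [-125.4 -124.5 -119.2]
114 20 [-125.4 -122.1 -115.5]
balls 28 [-129.  -24.   91.] [-114.   21.  118.] [-120.  -10.  108.]
t 0
```

```bash
cat >> plan.py <<'E'
def tilt(deg,jaw=86.75):  # fingers lean back towards the robot (-case x) by deg
    return down(jaw)*R.from_rotvec([0,np.deg2rad(deg),0])
E
python3 - <<'E'
from plan import *
Rt=tilt(15); print(Rt.apply([0,0,1]))
b=casept(-115.6,-0.3,113)
go(b-70*Rt.apply([0,0,1]),Rt)
go(b,Rt)
E
```

```text
[-0.25840278  0.01467317 -0.96592583]
linear [2.63, 0.11, 4.85] twist [-0.001, 0.261, -0.002] rows>= 2.0
linear [4.44, 0.12, 11.62] twist [-0.001, 0.261, -0.002] rows>= 3.0
```

Call:
{"op": "send_rows", "data": {"series": [{"fingers": 80, "linear": [2.6, 0.1, 2], "twist": [0, 0.15, 0]}, {"fingers": 80, "linear": [2.6, 0.1, 4.8], "twist": [0, 0.26, 0]}, {"fingers": 80, "linear": [2.6, 0.1, 4.8], "twist": [0, 0.26, 0]}, {"fingers": 80, "linear": [2.6, 0.1, 4.8], "twist": [0, 0.26, 0]}, {"fingers": 80, "linear": [2.6, 0.1, 4.8], "twist": [0, 0.26, 0]}, {"fingers": 80, "linear": [2.6, 0.1, 4.8], "twist": [0, 0.26, 0]}]}}

```text
clock: 37.95
tcp_pos: [538.9, -16.6, 332.8]
orientation: [-0.127, 0.028, 0.991, 0.003]
wrist_force: [-0.5, -0.3, 0.9]
gripper_width: 68.7
```

Run:
```python
from plan import *
rep(); c=snap('wrist','w31.png')
Rt=tilt(15); b=casept(-115.6,-0.3,113); go(b,Rt)
```

```text
t 37.95 grasp [499.8 -14.5 182.9] jaw 86.7 zax [-0.252  0.014 -0.968] w 68.7 F [-0.5 -0.3  0.9] q [ 0.02  0.52 -0.11  1.78  0.02  1.1   1.42]
linear [0.04, -0.09, 7.25] twist [-0.0, 0.006, -0.0] rows>= 2.0
```

View pics/w31.png

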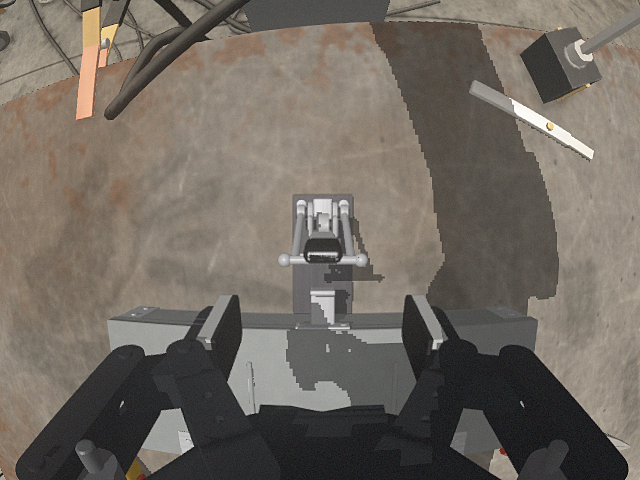

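Call:
{"op": "send_rows", "data": {"series": [{"fingers": 80, "linear": [0.04, -0.05, 3], "twist": [0, 0.006, 0]}, {"fingers": 80, "linear": [0.04, -0.05, 5.5], "twist": [0, 0.006, 0]}, {"fingers": 80, "linear": [0.04, -0.05, 7], "twist": [0, 0.006, 0]}, {"fingers": 80, "linear": [0.04, -0.05, 7.2], "twist": [0, 0.006, 0]}, {"fingers": 80, "linear": [0.04, -0.05, 7.2], "twist": [0, 0.006, 0]}, {"fingers": 80, "linear": [0.04, -0.05, 7.2], "twist": [0, 0.006, 0]}]}}

```text
clock: 38.6
tcp_pos: [520.5, -16.0, 263.1]
orientation: [-0.131, 0.028, 0.991, 0.003]
wrist_force: [-0.3, -0.5, 0.5]
gripper_width: 68.1
```

Run:
```python
from plan import *
rep(); c=snap('wrist','w32.png'); s=snap('side','s32.png')
cv2.imwrite('pics/s32z.png',cv2.resize(s['frame'][180:300,255:355],None,fx=5,fy=5,interpolation=cv2.INTER_CUBIC))
```

```text
t 38.6 grasp [480.2 -13.7 113.5] jaw 86.7 zax [-0.26   0.014 -0.966] w 68.1 F [-0.3 -0.5  0.5] q [ 0.02  0.59 -0.11  1.89  0.03  0.93  1.41]
```

View pics/w32.png

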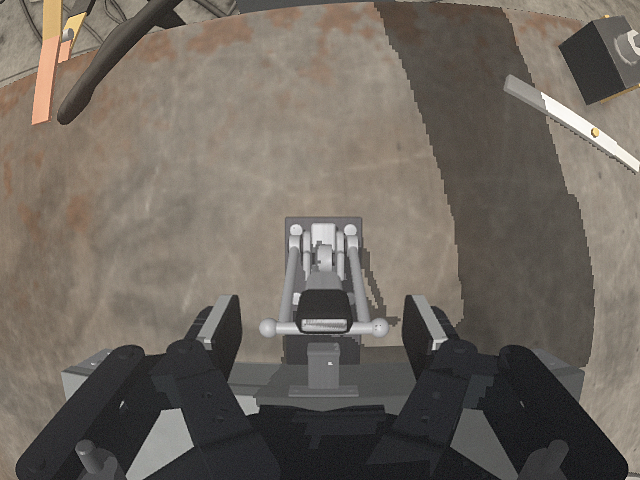

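View pics/s32z.png

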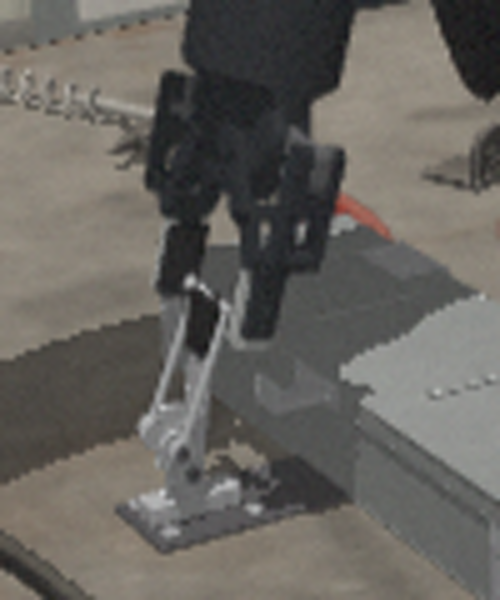

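Call:
{"op": "send_rows", "data": {"series": [{"fingers": 50, "linear": [0, 0, 0], "twist": [0, 0, 0]}, {"fingers": 40, "linear": [0, 0, 0], "twist": [0, 0, 0]}, {"fingers": 40, "linear": [0, 0, 0], "twist": [0, 0, 0]}, {"fingers": 40, "linear": [0, 0, 0], "twist": [0, 0, 0]}, {"fingers": 40, "linear": [0, 0, 0], "twist": [0, 0, 0]}], "force": 25}}

```text
clock: 39.2
tcp_pos: [520.0, -15.8, 262.2]
orientation: [-0.132, 0.028, 0.991, 0.004]
wrist_force: [1.3, 1.5, 2.8]
gripper_width: 47.9
```

Run:
```python
from plan import *
rep(); c=snap('wrist','w33.png')
cv2.imwrite('pics/w33z.png',cv2.resize(c['frame'][200:420,180:460],None,fx=2.7,fy=2.7,interpolation=cv2.INTER_CUBIC))
s,p,Rt=st()
P0=np.array([-146,46.5]); 
for z,x in [(110,None),(104,None),(98,None),(92,None),(86,None),(80,None),(74,None),(68,-77),(62,-77),(57,-77)]:
    if x is None: x=-146+np.sqrt(73**2-(z-46.5)**2); x=min(x,-77)
    # relative to the bar now at (-115.6,113)
    d=casept(x,0,z)-casept(-115.6,0,113); print((round(x,1),z),np.round(Rt.inv().apply(d)/10,2))
```

```text
t 39.2 grasp [479.5 -13.5 112.6] jaw 86.8 zax [-0.261  0.015 -0.965] w 47.9 F [1.3 1.5 2.8] q [ 0.02  0.59 -0.11  1.89  0.03  0.92  1.41]
(np.float64(-110.0), 110) [-0.62  0.    0.14]
(np.float64(-101.0), 104) [-1.64  0.    0.49]
(np.float64(-94.3), 98) [-2.45  0.    0.89]
(np.float64(-88.9), 92) [-3.13  0.    1.33]
(np.float64(-84.6), 86) [-3.7   0.    1.79]
(np.float64(-81.1), 80) [-4.19  0.    2.28]
(np.float64(-78.4), 74) [-4.61  0.    2.79]
(-77, 68) [-4.9   0.    3.33]
(-77, 62) [-5.06  0.    3.91]
(-77, 57) [-5.19  0.    4.39]
```

View pics/w33z.png

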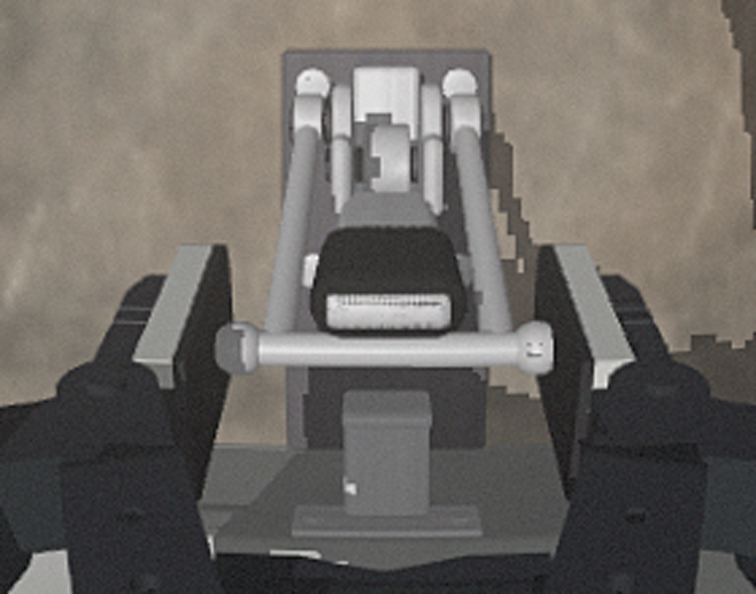

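Call:
{"op": "send_rows", "data": {"series": [{"fingers": 40, "linear": [-0.3, 0, 0.05], "twist": [0, 0, 0]}, {"fingers": 40, "linear": [-0.6, 0, 0.15], "twist": [0, 0, 0]}, {"fingers": 40, "linear": [-1.1, 0, 0.3], "twist": [0, 0, 0]}, {"fingers": 40, "linear": [-1.65, 0, 0.5], "twist": [0, 0, 0]}, {"fingers": 40, "linear": [-2.05, 0, 0.7], "twist": [0, 0, 0]}, {"fingers": 40, "linear": [-2.45, 0, 0.9], "twist": [0, 0, 0]}, {"fingers": 40, "linear": [-2.8, 0, 1.1], "twist": [0, 0, 0]}, {"fingers": 40, "linear": [-3.1, 0, 1.35], "twist": [0, 0, 0]}, {"fingers": 40, "linear": [-3.1, 0, 1.35], "twist": [0, 0, 0]}]}}

```text
clock: 40.15
tcp_pos: [546.4, -17.4, 240.4]
orientation: [-0.132, 0.028, 0.991, 0.003]
wrist_force: [1.2, 2.3, 2.1]
gripper_width: 48.2
```

Run:
```python
from plan import *
rep(); c=snap('wrist','w34.png'); s=snap('side','s34.png')
cv2.imwrite('pics/s34z.png',cv2.resize(s['frame'][180:300,255:355],None,fx=5,fy=5,interpolation=cv2.INTER_CUBIC))
cv2.imwrite('pics/w34z.png',cv2.resize(c['frame'][200:420,180:460],None,fx=2.7,fy=2.7,interpolation=cv2.INTER_CUBIC))
```

```text
t 40.15 grasp [505.7 -15.2  90.8] jaw 86.7 zax [-0.262  0.014 -0.965] w 48.2 F [1.2 2.3 2.1] q [ 0.02  0.65 -0.1   1.83  0.04  0.92  1.42]
```

View pics/s34z.png

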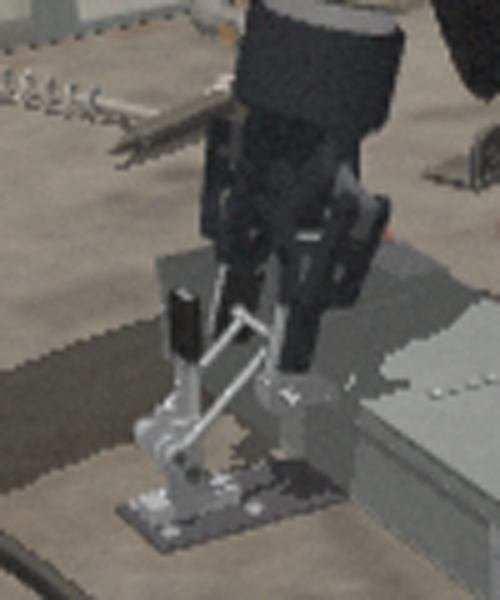

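View pics/w34z.png

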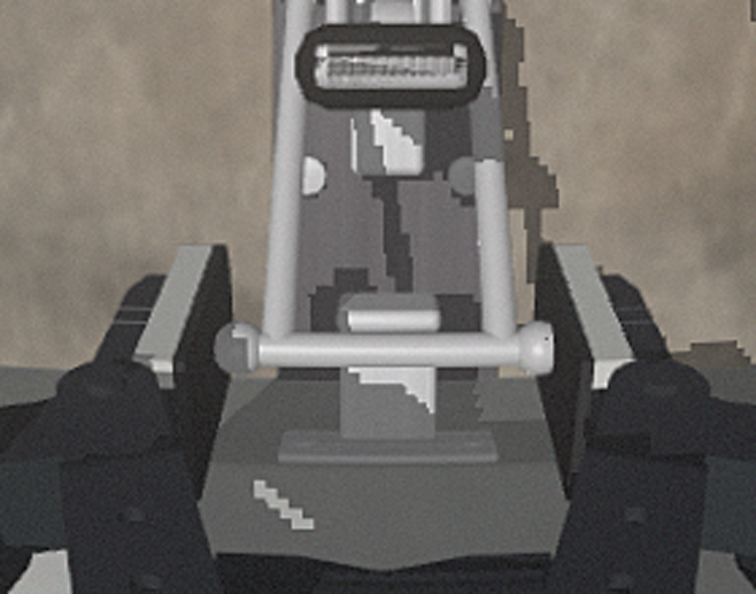

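Call:
{"op": "send_rows", "data": {"series": [{"fingers": 40, "linear": [-0.6, 0, 0.4], "twist": [0, 0, 0]}, {"fingers": 40, "linear": [-1.1, 0, 0.8], "twist": [0, 0, 0]}, {"fingers": 40, "linear": [-1.6, 0, 1.3], "twist": [0, 0, 0]}, {"fingers": 40, "linear": [-1.9, 0, 1.7], "twist": [0, 0, 0]}, {"fingers": 40, "linear": [-2, 0, 2.1], "twist": [0, 0, 0]}, {"fingers": 40, "linear": [-2.1, 0, 2.5], "twist": [0, 0, 0]}, {"fingers": 40, "linear": [-2.2, 0, 2.9], "twist": [0, 0, 0]}, {"fingers": 40, "linear": [-2.2, 0, 3], "twist": [0, 0, 0]}, {"fingers": 40, "linear": [-2.2, 0, 3], "twist": [0, 0, 0]}]}}

```text
clock: 41.15
tcp_pos: [559.3, -18.2, 206.0]
orientation: [-0.133, 0.028, 0.991, 0.003]
wrist_force: [0.5, 4.7, 0.6]
gripper_width: 48.0
```

Run:
```python
from plan import *
rep(); s_,p,Rt=st(); print(cf(p+155*Rt.apply([0,0,1])));c=snap('wrist','w35.png'); s=snap('side','s35.png')
cv2.imwrite('pics/s35z.png',cv2.resize(s['frame'][180:300,255:355],None,fx=5,fy=5,interpolation=cv2.INTER_CUBIC))
cv2.imwrite('pics/w35z.png',cv2.resize(c['frame'][200:420,180:460],None,fx=2.7,fy=2.7,interpolation=cv2.INTER_CUBIC))
```

```text
t 41.15 grasp [518.6 -16.   56.4] jaw 86.7 zax [-0.262  0.014 -0.965] w 48.0 F [0.5 4.7 0.6] q [ 0.02  0.72 -0.1   1.82  0.05  0.87  1.42]
[-7.69919783e+01  4.53104269e-02  5.64297050e+01]
```

View pics/s35z.png

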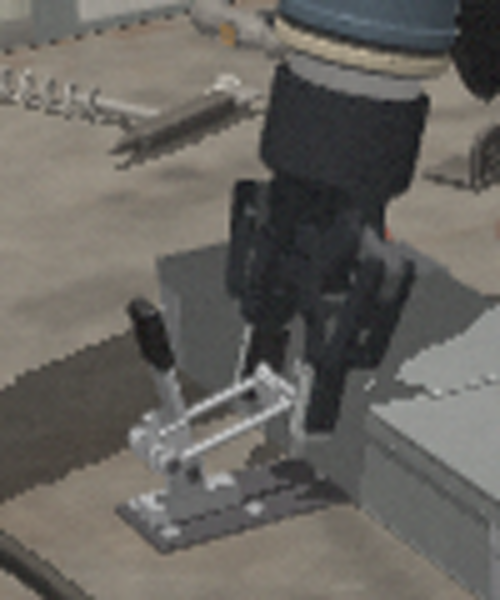

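View pics/w35z.png

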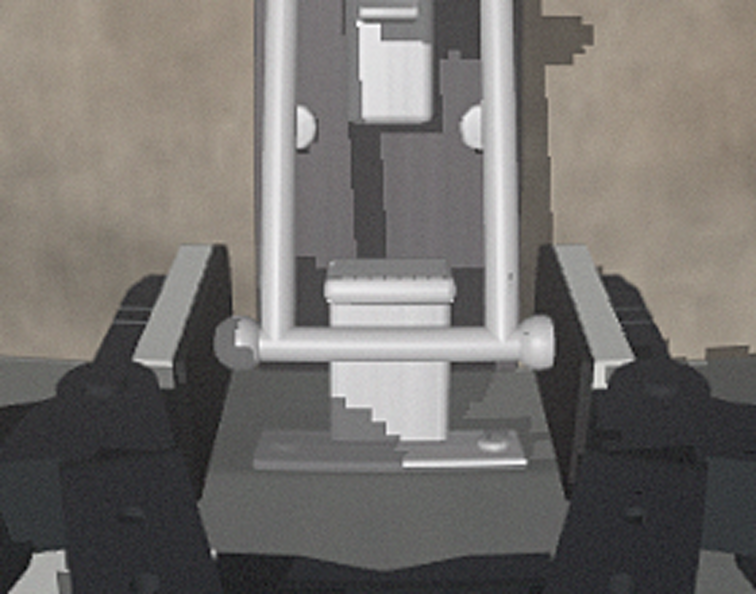

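The bar sits behind the lip, about 57 mm up, and the lever still stands. I open the jaws and back off along the tool axis.

Call:
{"op": "send_rows", "data": {"series": [{"fingers": 75, "linear": [0, 0, 0], "twist": [0, 0, 0]}, {"fingers": 75, "linear": [0, 0, 0], "twist": [0, 0, 0]}, {"fingers": 75, "linear": [0, 0, 0], "twist": [0, 0, 0]}, {"fingers": 75, "linear": [0, 0, -2], "twist": [0, 0, 0]}, {"fingers": 75, "linear": [0, 0, -5], "twist": [0, 0, 0]}, {"fingers": 75, "linear": [0, 0, -9], "twist": [0, 0, 0]}, {"fingers": 40, "linear": [0, 0, -13], "twist": [0, 0, 0]}, {"fingers": 0, "linear": [0, 0, -13], "twist": [0, 0, 0]}, {"fingers": 0, "linear": [0, 0, -13], "twist": [0, 0, 0]}, {"fingers": 0, "linear": [0, 0, -13], "twist": [0, 0, 0]}]}}

```text
clock: 42.25
tcp_pos: [592.9, -20.3, 330.6]
orientation: [-0.133, 0.028, 0.991, 0.003]
wrist_force: [0.1, -1.1, -0.8]
gripper_width: 5.6
```

Run:
```python
from plan import *
rep(); c=snap('wrist','w36.png'); s=snap('side','s36.png')
cv2.imwrite('pics/s36z.png',cv2.resize(s['frame'][180:300,255:355],None,fx=5,fy=5,interpolation=cv2.INTER_CUBIC))
Ws=cf(cloud(s)); Wc=cf(wcloud(c))
for nm,W in(('w',Wc),('s',Ws)):
    q=W.reshape(-1,3); m=(abs(q[:,1])<12)&(q[:,0]>-235)&(q[:,0]<-95)&(q[:,2]>50)&(q[:,2]<125); k=q[m]
    print(nm,m.sum())
    for z in range(50,125,6):
        kk=k[(k[:,2]>=z)&(k[:,2]<z+6)]
        if len(kk): print(z,len(kk),np.round([kk[:,0].min(),np.median(kk[:,0]),kk[:,0].max()],1))
    m=(abs(abs(q[:,1])-21.5)<3)&(q[:,0]>-95)&(q[:,0]<-64)&(q[:,2]>40)&(q[:,2]<70); k=q[m]
    if len(k): print('balls',len(k),np.round(k.min(0)),np.round(k.max(0)),np.round(k.mean(0)))
```

```text
t 42.25 grasp [552.  -18.1 181.1] jaw 86.7 zax [-0.264  0.014 -0.964] w 5.6 F [ 0.1 -1.1 -0.8] q [ 0.02  0.6  -0.1   1.63  0.03  1.18  1.43]
w 1962
50 72 [-149.1 -134.  -133.2]
56 142 [-147.8 -135.2 -133.6]
62 90 [-138.  -136.1 -135.1]
68 104 [-140.2 -137.6 -136.2]
74 114 [-141.5 -139.  -137.8]
80 102 [-142.1 -140.5 -139.3]
86 64 [-143.1 -140.5 -139.9]
92 165 [-145.9 -141.7 -140.3]
98 172 [-147.  -143.1 -141.4]
104 190 [-149.5 -144.7 -143. ]
110 257 [-156.4 -146.5 -144.3]
116 490 [-156.  -150.8 -146.3]
balls 172 [-95. -24.  52.] [-73.  24.  60.] [-79.  -3.  57.]
s 160
50 30 [-153.9 -144.3 -102.2]
56 17 [-150.2 -141.4 -135.5]
62 11 [-144.9 -142.4 -137.7]
68 8 [-144.8 -144.1 -140.1]
74 10 [-146.4 -145.  -140.6]
80 10 [-148.6 -146.3 -142.2]
86 10 [-151.3 -149.3 -143.3]
92 8 [-152.6 -150.8 -143.7]
98 14 [-155.7 -152.4 -144.5]
104 14 [-156.4 -154.3 -145.4]
110 17 [-157.3 -154.9 -148.8]
116 11 [-157.5 -153.8 -149. ]
balls 10 [-92. -24.  52.] [-76.  20.  58.] [-82. -13.  56.]
```

View pics/s36z.png

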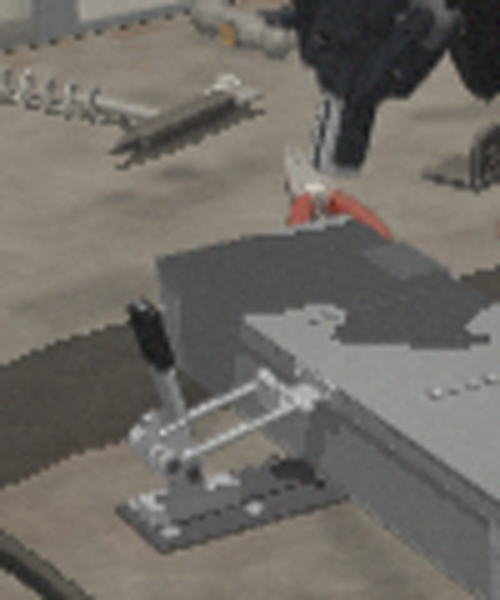

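View pics/w36.png

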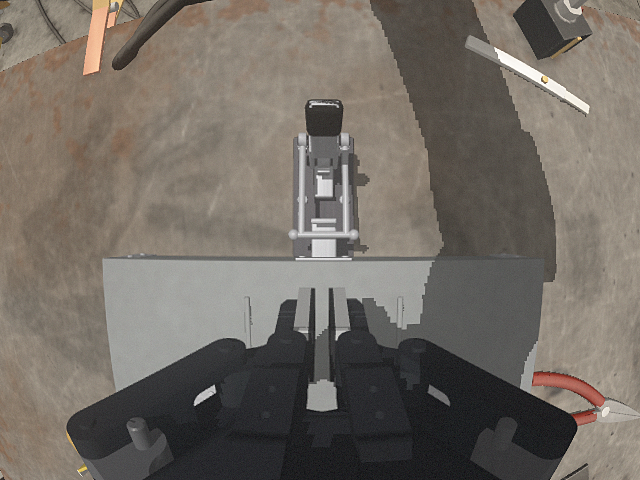

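```bash
cat >> plan.py <<'E'
def levertip(phi,push=0,til=30,rA=78,gap=0):
    d=np.array([-np.cos(phi),np.sin(phi)]); n=np.array([np.sin(phi),np.cos(phi)]); t=np.deg2rad(til)
    tx=np.array([-np.cos(t),np.sin(t)]); pv=np.array([-137,30.])
    if phi>t: tip=pv+rA*d+(10+gap)*n-11*tx
    else: tip=pv+(rA-22)*d+(10+gap)*n+11*tx
    return tip
E
python3 - <<'E'
from plan import *
a=levertip(1.37,gap=22); print(a)
go(casept(a[0],0,a[1]),tilt(30),off=173)
a=levertip(1.37,gap=22)
b=casept(a[0],0,a[1])
Rt=tilt(30)
for ph in [1.37,1.25,1.15,1.05,.95,.85,.75,.65,.55,.5,.42,.34,.27,.2,.1,0,-.03]:
    q=levertip(ph); d=casept(q[0],0,q[1])-b; print(ph,np.round(q),np.round(Rt.inv().apply(d)/10,2))
E
```

```text
[-111.67374083  107.31521986]
linear [0.25, 0.0, 7.66] twist [-0.001, 0.256, -0.0] rows>= 2.0
1.37 [-133.  103.] [ 1.65 -0.    1.46]
1.25 [-143.  102.] [ 2.39 -0.    2.03]
1.15 [-150.  100.] [ 2.96 -0.    2.58]
1.05 [-158.   97.] [ 3.47 -0.    3.18]
0.95 [-165.   94.] [ 3.92 -0.    3.83]
0.85 [-171.   90.] [ 4.3  -0.    4.51]
0.75 [-178.   85.] [ 4.6  -0.    5.24]
0.65 [-184.   80.] [ 4.84 -0.    5.99]
0.55 [-189.   74.] [ 5.   -0.    6.76]
0.5 [-191.   71.] [ 5.05 -0.    7.09]
0.42 [-194.   67.] [ 5.1  -0.    7.55]
0.34 [-196.   64.] [ 5.12 -0.    8.  ]
0.27 [-198.   60.] [ 5.1 -0.   8.4]
0.2 [-199.   56.] [ 5.05 -0.    8.79]
0.1 [-201.   51.] [ 4.94 -0.    9.35]
0 [-203.   46.] [ 4.78 -0.    9.9 ]
-0.03 [-203.   44.] [ 4.72 -0.   10.06]
```

Call:
{"op": "send_rows", "data": {"series": [{"fingers": 0, "linear": [0.25, 0, 2], "twist": [0, 0.13, 0]}, {"fingers": 0, "linear": [0.25, 0, 4], "twist": [0, 0.256, 0]}, {"fingers": 0, "linear": [0.25, 0, 6], "twist": [0, 0.256, 0]}, {"fingers": 0, "linear": [0.25, 0, 7.7], "twist": [0, 0.256, 0]}, {"fingers": 0, "linear": [0.25, 0, 7.7], "twist": [0, 0.256, 0]}, {"fingers": 0, "linear": [0.25, 0, 7.7], "twist": [0, 0.256, 0]}, {"fingers": 0, "linear": [0.25, 0, 7.7], "twist": [0, 0.256, 0]}]}}

```text
clock: 43.05
tcp_pos: [571.3, -18.9, 258.6]
orientation: [-0.257, 0.028, 0.966, 0.007]
wrist_force: [-0.2, 0.2, 0.2]
gripper_width: -0.2
```

Run:
```python
from plan import *
rep(); s=snap('side','s37.png'); c=snap('wrist','w37.png')
cv2.imwrite('pics/s37z.png',cv2.resize(s['frame'][180:300,255:355],None,fx=5,fy=5,interpolation=cv2.INTER_CUBIC))
s_,p,Rt=st(); print(cf(p+173*Rt.apply([0,0,1])))
```

```text
t 43.05 grasp [494.4 -14.6 124.1] jaw 86.7 zax [-0.496  0.028 -0.868] w -0.2 F [-0.2  0.2  0.2] q [ 0.03  0.73 -0.1   1.64  0.01  1.29  1.44]
[-1.10166315e+02  8.25749065e-02  1.08663908e+02]
```

View pics/s37z.png

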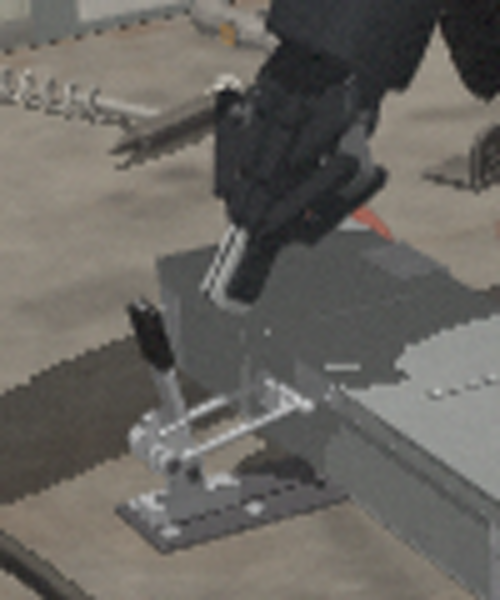

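View pics/w37.png

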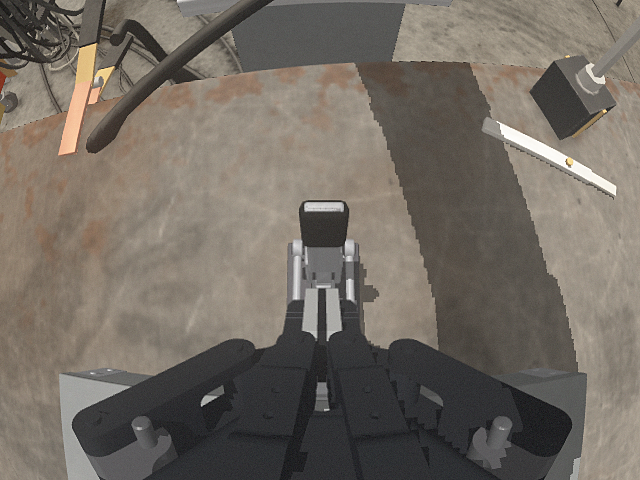

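Call:
{"op": "send_rows", "data": {"series": [{"fingers": 0, "linear": [1, 0, 1], "twist": [0, 0, 0]}, {"fingers": 0, "linear": [1.7, 0, 1.65], "twist": [0, 0, 0]}, {"fingers": 0, "linear": [2.1, 0, 1.95], "twist": [0, 0, 0]}, {"fingers": 0, "linear": [2.45, 0, 2.25], "twist": [0, 0, 0]}, {"fingers": 0, "linear": [2.75, 0, 2.5], "twist": [0, 0, 0]}, {"fingers": 0, "linear": [3, 0, 2.8], "twist": [0, 0, 0]}, {"fingers": 0, "linear": [3.3, 0, 3.1], "twist": [0, 0, 0]}, {"fingers": 0, "linear": [3.55, 0, 3.4], "twist": [0, 0, 0]}, {"fingers": 0, "linear": [4, 0, 4], "twist": [0, 0, 0]}, {"fingers": 0, "linear": [4, 0, 4], "twist": [0, 0, 0]}]}}

```text
clock: 44.15
tcp_pos: [515.5, -15.8, 242.8]
orientation: [-0.258, 0.027, 0.966, 0.007]
wrist_force: [-0.7, -0.2, -0.3]
gripper_width: 0.3
```

Run:
```python
from plan import *
rep(); s=snap('side','s38.png'); c=snap('wrist','w38.png')
cv2.imwrite('pics/s38z.png',cv2.resize(s['frame'][180:300,255:355],None,fx=5,fy=5,interpolation=cv2.INTER_CUBIC))
s_,p,Rt=st(); print(cf(p+173*Rt.apply([0,0,1])))
```

```text
t 44.15 grasp [438.2 -11.5 108.5] jaw 86.8 zax [-0.499  0.028 -0.866] w 0.3 F [-0.7 -0.2 -0.3] q [ 0.03  0.69 -0.11  1.81  0.    1.16  1.43]
[-1.65560128e+02  1.93351572e-02  9.31415363e+01]
```

View pics/s38z.png

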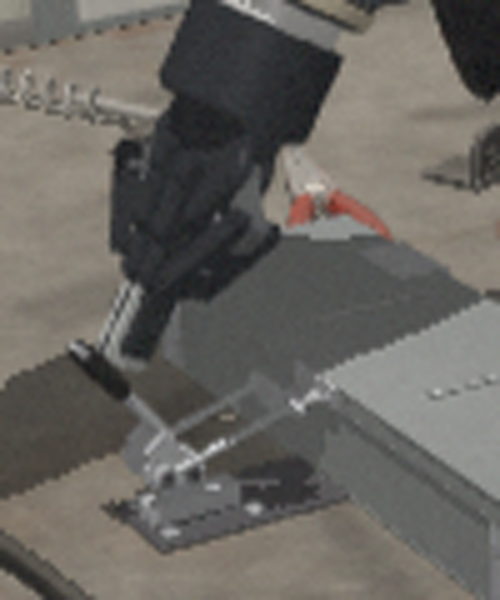

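View pics/w38.png

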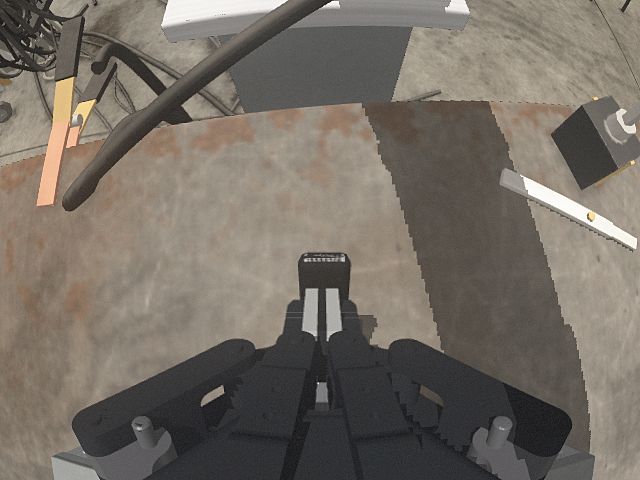

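Call:
{"op": "send_rows", "data": {"series": [{"fingers": 0, "linear": [0.35, 0, 0.7], "twist": [0, 0, 0]}, {"fingers": 0, "linear": [0.65, 0, 1.45], "twist": [0, 0, 0]}, {"fingers": 0, "linear": [0.9, 0, 2.2], "twist": [0, 0, 0]}, {"fingers": 0, "linear": [1.05, 0, 2.9], "twist": [0, 0, 0]}, {"fingers": 0, "linear": [1.1, 0, 3.3], "twist": [0, 0, 0]}, {"fingers": 0, "linear": [1.15, 0, 3.75], "twist": [0, 0, 0]}, {"fingers": 0, "linear": [1.2, 0, 4.2], "twist": [0, 0, 0]}, {"fingers": 0, "linear": [1.15, 0, 4.6], "twist": [0, 0, 0]}, {"fingers": 0, "linear": [1.1, 0, 5], "twist": [0, 0, 0]}, {"fingers": 0, "linear": [1.1, 0, 5], "twist": [0, 0, 0]}]}}

```text
clock: 45.25
tcp_pos: [481.5, -13.9, 204.8]
orientation: [-0.258, 0.027, 0.966, 0.007]
wrist_force: [-0.2, 0.2, 0.6]
gripper_width: -0.2
```

Run:
```python
from plan import *
rep(); s=snap('side','s39.png')
cv2.imwrite('pics/s39z.png',cv2.resize(s['frame'][180:300,255:355],None,fx=5,fy=5,interpolation=cv2.INTER_CUBIC))
s_,p,Rt=st(); print(cf(p+173*Rt.apply([0,0,1])), levertip(0))
```

```text
t 45.25 grasp [404.2  -9.6  70.5] jaw 86.8 zax [-0.499  0.028 -0.866] w -0.2 F [-0.2  0.2  0.6] q [ 0.03  0.71 -0.12  1.92  0.01  1.03  1.43]
[-2.00336538e+02 -5.01127089e-02  5.50782083e+01] [-202.52627944   45.5       ]
```

View pics/s39z.png

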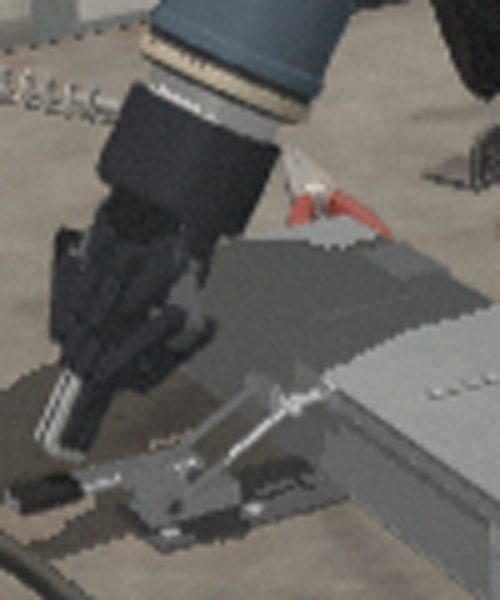

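The lever has snapped down. A light press confirms it is flat, then I retreat.

Call:
{"op": "send_rows", "data": {"series": [{"fingers": 0, "linear": [-0.2, 0, 0.5], "twist": [0, 0, 0]}, {"fingers": 0, "linear": [-0.3, 0, 0.9], "twist": [0, 0, 0]}, {"fingers": 0, "linear": [-0.35, 0, 1.1], "twist": [0, 0, 0]}, {"fingers": 0, "linear": [-0.35, 0, 1.1], "twist": [0, 0, 0]}, {"fingers": 0, "linear": [-0.35, 0, 1.1], "twist": [0, 0, 0]}]}}

```text
clock: 45.8
tcp_pos: [479.7, -13.7, 194.2]
orientation: [-0.258, 0.028, 0.966, 0.007]
wrist_force: [1.1, -0.1, 5.4]
gripper_width: -0.1
```

Run:
```python
from plan import *
rep(); s_,p,Rt=st(); print(cf(p+173*Rt.apply([0,0,1])))
```

```text
t 45.8 grasp [402.6  -9.4  59.8] jaw 86.7 zax [-0.497  0.028 -0.867] w -0.1 F [ 1.1 -0.1  5.4] q [ 0.03  0.73 -0.12  1.93  0.01  1.    1.42]
[-2.02187697e+02  9.67460374e-03  4.42086791e+01]
```

Call:
{"op": "send_rows", "data": {"series": [{"fingers": 0, "linear": [0, 0, -4], "twist": [0, 0, 0]}, {"fingers": 0, "linear": [0, 0, -9], "twist": [0, 0, 0]}, {"fingers": 0, "linear": [0, 0, -14], "twist": [0, 0, 0]}, {"fingers": 0, "linear": [0, 0, -18], "twist": [0, 0, 0]}, {"fingers": 0, "linear": [0, 0, -18], "twist": [0, -0.15, 0]}, {"fingers": 0, "linear": [0, 0, -18], "twist": [0, -0.25, 0]}, {"fingers": 0, "linear": [0, 0, -18], "twist": [0, -0.25, 0]}]}}

```text
clock: 46.5
tcp_pos: [568.5, -18.7, 351.1]
orientation: [-0.134, 0.028, 0.991, 0.003]
wrist_force: [-1.4, -0.5, -0.3]
gripper_width: 0.3
```

Run:
```python
from plan import *
rep(); s=snap('side','s40.png'); c=snap('wrist','w40.png'); t=snap('top','t40.png')
cv2.imwrite('pics/s40z.png',cv2.resize(s['frame'][180:300,255:355],None,fx=5,fy=5,interpolation=cv2.INTER_CUBIC))
Wc=cf(wcloud(c)); q=Wc.reshape(-1,3)
m=(abs(q[:,1])<9)&(q[:,0]>-230)&(q[:,0]<-150)&(q[:,2]>20)&(q[:,2]<80);k=q[m]
for x in range(-230,-150,8):
    kk=k[(k[:,0]>=x)&(k[:,0]<x+8)]
    if len(kk): print(x,len(kk),np.round(np.median(kk[:,2]),1))
m=(abs(abs(q[:,1])-21.5)<3.5)&(q[:,0]>-95)&(q[:,0]<-66)&(q[:,2]>40)&(q[:,2]<70);k=q[m];print('balls',np.round(k.mean(0),1),k[:,0].min(),k[:,0].max(),k[:,2].max())
m=(abs(q[:,1])>30)&(abs(q[:,1])<150)&(q[:,0]>-56)&(q[:,0]<50)&(q[:,2]>40)&(q[:,2]<80);k=q[m]
for x in range(-60,50,15):
    kk=k[(k[:,0]>=x)&(k[:,0]<x+15)]
    if len(kk): print('lid',x,len(kk),np.round(np.median(kk[:,2]),1))
```

```text
t 46.5 grasp [527.5 -16.5 201.6] jaw 86.8 zax [-0.265  0.014 -0.964] w 0.3 F [-1.4 -0.5 -0.3] q [ 0.02  0.55 -0.1   1.67  0.02  1.19  1.43]
-230 24 38.6
-222 184 39.7
-214 186 39.7
-206 199 39.6
-198 207 39.1
-190 197 37.7
-182 194 37.8
-174 189 37.6
-166 214 37.6
-158 117 36.5
balls [-84.4  -1.8  56.5] -94.72809852313883 -80.1643970922228 58.74742321103269
lid -60 3817 60.7
lid -45 5062 60.7
lid -30 4325 60.7
lid -15 1929 60.7
lid 0 815 60.8
lid 15 237 60.8
lid 30 235 60.9
```

View pics/s40z.png

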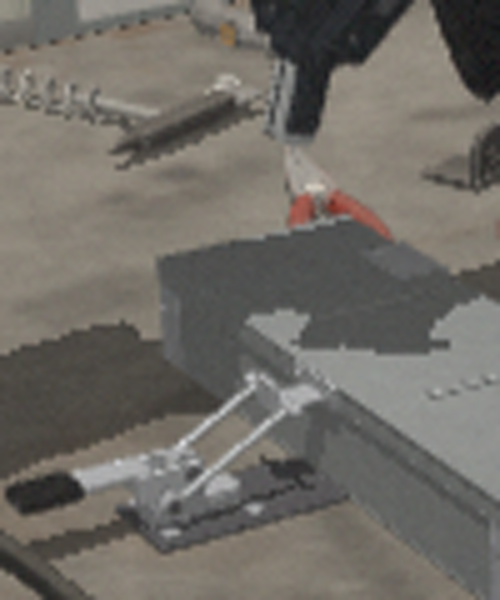

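View pics/w40.png

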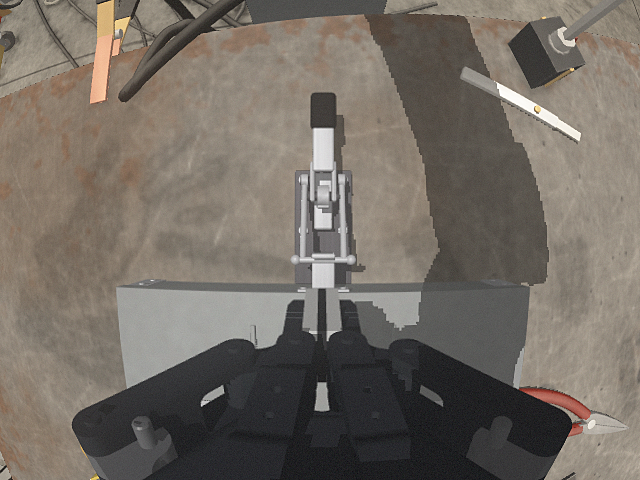

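View pics/t40.png

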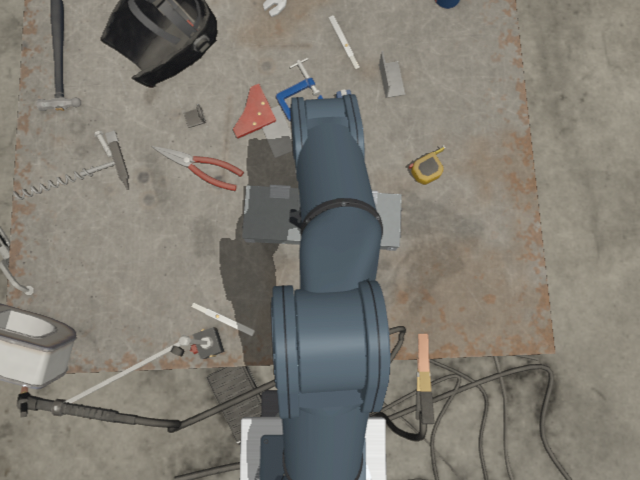

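Run:
```python
from bench import *
print(close_job())
```

```text
the job is handed in; nothing more can be done
None
```

The job is handed in at about 46.5 s: all five test pieces (two square tubes and three pipes) are in the case, the lid is shut and the draw latch is locked. `close_job()` gave no verdict.

**How it went:** I laid one piece in each of the five bays and pushed the lid shut from behind with closed fingertips. I then pinched the loop's ball ends and set the bar behind the keeper's lip with the lever standing, and pressed the lever down over centre.

**Last checks, from the camera depth before handing in:**

| Check | Measured | Should be |
|---|---|---|
| Lid top, all the way across | 60.7–60.9 mm | 61 mm |
| Flat lever's grip face | about 39.7 mm | 40 mm |
| Loop bar | against the lip (x ≈ -83 mm), at the keeper's height | in the keeper's corner |

- The lever did not move further under a light press of about 5 N.
- The pieces were last seen lying flat, one to a bay, just before the lid closed.
- The pliers, tape measure and soapstone holder look unmoved, and the gripper was well clear when I handed in.

**What did not go to plan:** the first tube was gripped about 10 mm higher than intended, because I had measured while the arm was still settling. It still went into its bay correctly. I noticed no slip of the grip and no piece knocked aside.

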